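# Set up the chai spice station

### The job

Get the chai station ready: turn the scale's tare knob until its white pointer is on the zero mark and let go, then tip all the nutmegs from the scoop into the scale's bowl and stand the scoop back upright on its board. Take the hand rake and, never touching the cinnamon sticks with the gripper itself, comb all sticks in both lanes of the tray towards the front wall (the robot's side), so that they lie flat in close parallel rows along that wall, none slanting; stand the rake upright on the board again, leaving the coffee cup and the jar alone.

Things in the scene. Friction and masses are not known exactly. Their poses are not given: they have to be found in the camera images.
- tray: Fixed wooden tray, outside x -126 to +150 mm, y -116 to +116 mm, origin on its underside. Floor 8 mm thick; walls 8 mm thick, tops 22 mm above the underside. A middle wall (y=0) along x, as high, parts it into two lanes, each 260 mm long inside (x=-118 to +142) and 104 mm wide, centred at y=+56 and -56 mm. The front wall, on the robot's side, has its inner face at x=-118 mm.
- stick0_center (a point): Cinnamon stick (double-scroll quill: two parallel 9 mm round rolls side by side), 80 mm long along its x, 18 mm wide (y), 9 mm high, 12 g; point at its centre. Does not roll. Lies on the tray floor in one of the lanes at a random slant. May be absent.
- stick1_center (a point): Cinnamon stick (double-scroll quill: two parallel 9 mm round rolls side by side), 80 mm long along its x, 18 mm wide (y), 9 mm high, 12 g; point at its centre. Does not roll. Lies on the tray floor in one of the lanes at a random slant. May be absent.
- stick2_center (a point): Cinnamon stick (double-scroll quill: two parallel 9 mm round rolls side by side), 80 mm long along its x, 18 mm wide (y), 9 mm high, 12 g; point at its centre. Does not roll. Lies on the tray floor in one of the lanes at a random slant. May be absent.
- stick3_center (a point): Cinnamon stick (double-scroll quill: two parallel 9 mm round rolls side by side), 80 mm long along its x, 18 mm wide (y), 9 mm high, 12 g; point at its centre. Does not roll. Lies on the tray floor in one of the lanes at a random slant. May be absent.
- stick4_center (a point): Cinnamon stick (double-scroll quill: two parallel 9 mm round rolls side by side), 80 mm long along its x, 18 mm wide (y), 9 mm high, 12 g; point at its centre. Does not roll. Lies on the tray floor in one of the lanes at a random slant. May be absent.
- stick5_center (a point): Cinnamon stick (double-scroll quill: two parallel 9 mm round rolls side by side), 80 mm long along its x, 18 mm wide (y), 9 mm high, 12 g; point at its centre. Does not roll. Lies on the tray floor in one of the lanes at a random slant. May be absent.
- board: Fixed low wooden board, 310 (x) x 160 (y) x 8 mm high, origin at the centre of its underside; the rake stands on its near (-x) part (about x=-95 mm), the scoop on its far part (about x=+65 mm).
- rake: Small hand rake standing on its tines, 180 g, origin at the centre of the tine tips' plane, z up. Five steel tines in a row along its y (pitch 20 mm, each 22 mm deep in x, 8 mm wide), 88 mm over the whole head in y; head bar (24 mm deep) from z=28 to 42 mm; wooden handle above it, 18 mm thick (x), 34 mm wide (y), from z=42 to 98 mm. Same front and back.
- rake_grip (a point): Centre of the rake's handle, 69 mm above the tine tips.
- scoop: Aluminium scoop tray holding the nutmegs, 160 g, origin at the centre of its flat floor's underside. Inner floor about 90 (x) x 78 (y) mm, 3 mm thick, side and back walls 27 mm high; at -x the floor rises as a straight chute lip (30 degrees) from x=-45 mm to its pouring edge at x=-80 mm, z=24 mm. Behind the back wall (+x) stands an upright black handle plate, 14 mm thick (x=48 to 62 mm), 34 mm wide (y), top at z=78 mm.
- scoop_grip (a point): Where to grip the scoop's handle plate: x=55, y=0, z=53 mm in the scoop's frame.
- nut0_center (a point): Whole nutmeg, egg-shaped, 28 x 22 x 22 mm, 12 g, starts in the scoop; point at its centre. May be absent.
- nut1_center (a point): Whole nutmeg, egg-shaped, 28 x 22 x 22 mm, 12 g, starts in the scoop; point at its centre. May be absent.
- nut2_center (a point): Whole nutmeg, egg-shaped, 28 x 22 x 22 mm, 12 g, starts in the scoop; point at its centre. May be absent.
- nut3_center (a point): Whole nutmeg, egg-shaped, 28 x 22 x 22 mm, 12 g, starts in the scoop; point at its centre. May be absent.
- nut4_center (a point): Whole nutmeg, egg-shaped, 28 x 22 x 22 mm, 12 g, starts in the scoop; point at its centre. May be absent.
- scale: Fixed kitchen scale, white body 320 (x) x 165 (y) x 45 mm high, origin at the centre of its underside. At its near (-x) end, at x=-105 mm, the tare knob; the zero mark is a short black line on its top at x=-147 mm in front of the knob; at x=+65 mm a fixed round steel bowl, outer radius 90 mm at the rim.
- bowl_rim (a point): Centre of the bowl's mouth, at rim height 110 mm above the counter; the bowl is 55 mm deep outside, 3 mm walls.
- tare_grip (a point): On the tare knob's vertical axis, 75 mm above the counter: where to grip the knob's bar. The knob: black disc of radius 28 mm (53 mm high) with an upright bar, 48 mm long, 13 mm thick, from 52 to 88 mm above the counter. Half of the bar's top and that end carry a white pointer line.
- tare (a joint): Angle of the tare knob, rad: 0 with the white pointer at the zero mark (towards the scale's -x), growing counter-clockwise seen from above, -3 to 3. Turns stiffly (about 0.04 N m) and stays where it is left.
- cup: Bystander: takeaway coffee drink, 82 mm wide, 112 mm tall, origin at its underside; leave alone.
- jar: Bystander: amber jar, 72 mm wide, 110 mm tall, origin at its underside; leave alone.
Mind the look-alikes: they are no part of the job. Leave any pink look-alike of the scoop alone.

How it is judged:
By the outcome, as a careful person would: the job done as asked, in the order asked, and still so for the second after the job is handed in, with the robot touching nothing.
Of stick0, stick1, stick2, stick3, stick4, stick5 only 4 to 6 are there at a start; the rules pass over those that are not, and their reading is None.
Of nut0, nut1, nut2, nut3, nut4 only 3 to 5 are there at a start; the rules pass over those that are not, and their reading is None.
At some moment in a run one of stick0, stick1, stick2, stick3, stick4, stick5 may be knocked a few centimetres aside while the robot is not near it.
It also fails if it takes over 208 s, if anything falls off the work surface, if the arm or the gripper's body presses on something with over 40 N, if the wrist force passes 120 N, or if a joint passes its speed limit or range.

### The arm

A 7-joint arm with a two-finger parallel gripper is mounted at the origin on the work surface. World frame = base frame: x ahead of the robot, y to its left, z up, the work surface at z = 0. Lengths are in m, angles in rad, forces in N, time in s.
With the tool pointing down it reaches from about 0.4 to 0.85 m from the base axis. Payload 10.4 kg.
Tool frame: the origin (TCP) lies on the mounting face of the last link; the fingertips stand 182 mm ahead of it and the grasp point (between the pads) lies 164 mm ahead of it; z points along the fingers, y is the line along which they close (so a half turn about z gives the same grasp; the last joint's range is limited). The gripper opens to 87 mm and grips with 3 to 60 N. Pads are 19 mm wide; open, the fingers measure 117 mm over their backs; the gripper's body (75 mm by 190 mm) begins 51 mm behind the grasp point.
Start: joints at [-0.023, 0.332, -0.065, 1.46, 0.022, 1.35, -0.088], TCP at [0.625, 0, 0.405] pointing down, gripper open.
Joint ranges: [-2.6, 2.6], [-0.5, 2.12], [-1.47, 1.34], [0.16, 2.42], [-1.27, 4.41], [0.06, 2.06], [-2.6, 2.6]. Speed limits (rad/s): [2.22, 2.22, 2.79, 2.79, 3.14, 3.14, 3.14].

### API

Orientations are given as a rotation vector (axis times angle).
In Python, from workcell import readout, grab_frame, job gives the robot as it stands.
- The arm moves only by the tool step_arm, never from a script. Its argument "commands" is a list of rows, each an object with "xyz": the shift along the tool's x, y, z in m, a list of three; "spin": the turn about the tool's z in rad; "jaw": the opening, from -1 (shut) to 1 (fully open). In form: [{"xyz": [dx, dy, dz], "spin": spin, "jaw": jaw}, ...]. A call has exactly 10 rows; each row is the pose to reach, as a shift and turn from the pose commanded when the call began, along the tool's axes at that moment; what a row does not reach only later rows make up. A row lasts 1/12 s, in which the tool goes at most 41.7 mm and 7.16 degrees, less where a joint would pass 70% of its speed; a pose out of reach is approached as far as the arm can. A call with a gripper value outside its range is refused whole. The fingers move at their own pace and stop on an object; the grip force is fixed at half the most. Time passes only in rows, so rows that repeat a pose let the fingers close, or fill a call up. It gives the time, the measured TCP pose, the force, the opening and the grip force at its end, in the units of the state.
- readout.get_state(): the state, without advancing time (a new reading comes with each control period).
- grab_frame(name): name is "scene" or "side" or "wrist"; returns a dict with "pixels" (480x640x3 uint8, red, green, blue), "K" (3x3 intrinsics, pixels), "k1" (the pictures are not rectified: a ray, as slopes to the right and down, at radius r is drawn at 1 + k1 r^2 times it, then the intrinsics apply), "R" (3x3) and "t" (3): a world point X has camera coordinates R X + t; the wrist camera has in their place "T_tool_cam" (4x4, takes a point from camera to tool coordinates, whose origin is the TCP and whose axes are the flange's). Camera axes: x right, y down, z forward; pixel columns grow to the right and rows downward; lengths in m; the calibration is good to about 2 mm. A picture is of the moment at which its call begins: read the wrist's pose just before it. There is no depth.
- job.hand_in(): hands the job in; it is judged then, once.
The state is a dict: "time": time; "joints": joint angles; "qd": joint speeds; "tau": joint torques, N m; "eef_pos": TCP position; "ee_rot": TCP orientation; "ft_force": force on the tool from outside, world axes, zero at the start; "ft_torque": the same for the moment, N m; "width": opening from 0.0 (shut) to 1.0 (fully open); "grasp_force": force on a finger pad.
Only numpy, scipy, OpenCV 4.12 (cv2) and the standard library are available. Lean on these libraries where they do the work, as an engineer would, in place of code of your own. Each camera call takes 0.05 s, during which the arm holds its last target. There are 200 camera calls.

## Working session

There is one attempt and no reset: what is moved stays moved. The work goes in short steps, Python scripts to look and compute and a tool call to move; the robot and the scene stay as the last step left them, time stands still between calls to the robot, and variables do not carry over. Pictures are saved under pics/ and viewed, at most 14 in all, crops included, and the job is handed in when it is done.

Besides the shell and the picture viewer there is one more tool, called after "Emit:" by a JSON object that holds its "op" and its "data". step_arm: Moves the arm, as the interface text tells. Its arguments: {"type":"object","properties":{"commands":{"type":"array"}},"required":["commands"]}

```bash
mkdir -p pics; cat > h.py <<'E'
import numpy as np, cv2
from workcell import readout, grab_frame, job
from scipy.spatial.transform import Rotation as Ro
def snap(name, fn=None):
    s=readout.get_state(); f=grab_frame(name)
    if name=="wrist":
        T=np.eye(4); T[:3,:3]=Ro.from_rotvec(s["ee_rot"]).as_matrix(); T[:3,3]=s["eef_pos"]
        M=np.linalg.inv(T@np.array(f["T_tool_cam"])); f["R"]=M[:3,:3]; f["t"]=M[:3,3]
    f["R"]=np.array(f["R"]);f["t"]=np.array(f["t"]);f["K"]=np.array(f["K"])
    if fn: cv2.imwrite(fn,f["pixels"][:,:,::-1]); np.savez(fn[:-4]+".npz",**{k:f[k] for k in("pixels","K","k1","R","t")})
    return f
def load(fn): return dict(np.load(fn))
def ray(f,uv):
    uv=np.atleast_2d(np.array(uv,float)); d=np.array([float(f["k1"]),0,0,0,0])
    p=cv2.undistortPoints(uv.reshape(-1,1,2),f["K"],d).reshape(-1,2)
    v=np.c_[p,np.ones(len(p))]@f["R"]; c=-f["R"].T@f["t"]
    return c,v/np.linalg.norm(v,axis=1,keepdims=True)
def onplane(f,uv,z):
    c,v=ray(f,uv); return c+v*((z-c[2])/v[:,2])[:,None]
def tri(fs,uvs):
    A=np.zeros((3,3));b=np.zeros(3);L=[]
    for f,uv in zip(fs,uvs):
        c,v=ray(f,uv);v=v[0];P=np.eye(3)-np.outer(v,v);A+=P;b+=P@c;L.append((c,P))
    X=np.linalg.solve(A,b); return X,[np.linalg.norm(P@(X-c)) for c,P in L]
def proj(f,X):
    X=np.atleast_2d(np.array(X,float)); 
    return cv2.projectPoints(X,cv2.Rodrigues(f["R"])[0],f["t"],f["K"],np.array([float(f["k1"]),0,0,0,0]))[0].reshape(-1,2)
E
python3 - <<'E'
from h import *
for n in("scene","side","wrist"):
    f=snap(n,f"pics/{n}0.png"); print(n,-f["R"].T@f["t"],f["K"][0,0],f["k1"])
s=readout.get_state();print(s)
a=cv2.imread("pics/scene0.png")
E
```

```text
scene [ 1.1978423 -0.3088849  0.8525029] 450.75621500672185 -0.002593067560251299
side [0.48037267 0.99132416 0.96177101] 509.6340105149144 0.005126302619343766
wrist [0.62427854 0.07768165 0.38481656] 375.60725550428504 -0.02833099294377455
{'time': 0.15, 'joints': array([-0.02258973,  0.33272998, -0.064692  ,  1.46071097,  0.02162877,
        1.34989183, -0.08850065]), 'qd': array([ 1.46794097e-03, -3.51958735e-03, -1.75605679e-04, -1.45182458e-03,
        7.04357893e-04, -6.69248548e-05,  1.82456752e-04]), 'tau': array([ 1.82067095e-03, -6.23630190e+01,  2.54254905e-02, -3.90143681e+01,
       -6.11935230e-02,  3.71907104e-02, -1.53469024e-06]), 'eef_pos': array([ 6.24916085e-01, -6.80034105e-06,  4.04152415e-01]), 'ee_rot': array([-2.22095299e+00, -2.22096180e+00,  1.23831507e-03]), 'ft_force': array([ 0.49815953, -0.11506782,  0.08812894]), 'ft_torque': array([ 0.02669357,  0.04932769, -0.04067487]), 'grasp_force': 0.0, 'width': 0.9937196159430844}
```

View pics/scene0.png

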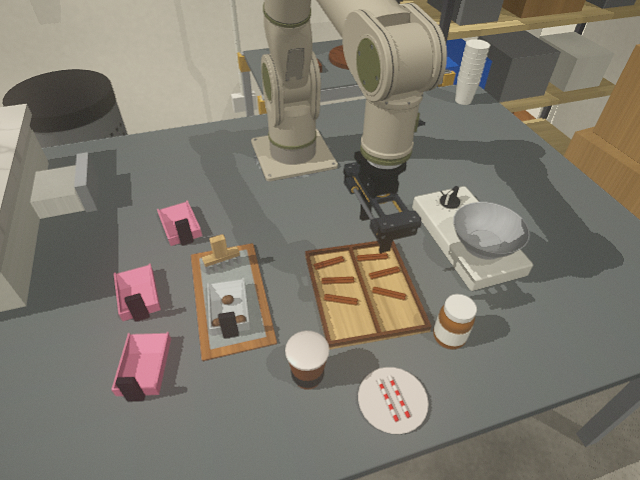

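View pics/side0.png

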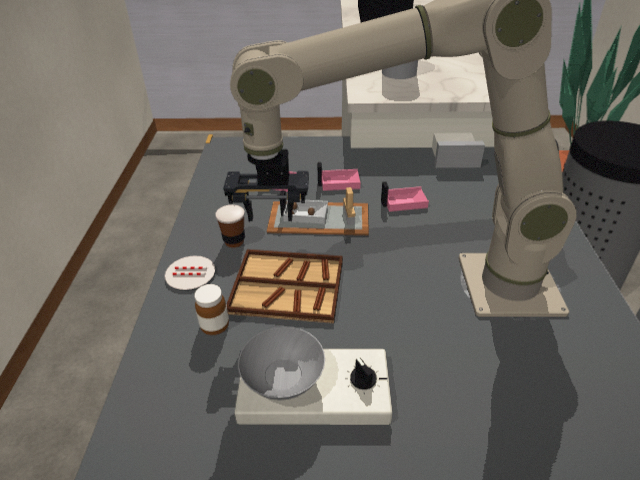

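The scene shows the white scale at right (knob ~(451,197), bowl ~(490,230)). The tray is in the middle with 6 sticks, 3 per lane. The board at left holds the rake (~(218,250)) and the silver scoop (~(228,300)). Three pink look-alikes stand left of the board at (181,222), (136,292) and (143,366), plus a straw plate, cup and jar. The silver one fits "aluminium scoop holding nutmegs".

```bash
python3 - <<'E'
from h import *
np.set_printoptions(precision=4,suppress=True)
a=load("pics/scene0.npz");b=load("pics/side0.npz")
print("tray scene",onplane(a,[(306,247),(429,326),(331,343)],.022)); print("tray side",onplane(b,[(240,252),(342,253),(337,320),(230,317)],.022))
print("board scene",onplane(a,[(193,251),(254,243),(275,344),(203,357)],.008))
print("board side",onplane(b,[(274,203),(369,205),(369,235),(267,233)],.008))
print("knob",tri([a,b],[(451,196),(362,370)])); 
print("bowl",tri([a,b],[(491,230),(282,362)]))
print("rake top",tri([a,b],[(217,238),(350,191)]))
print("scoop handle",tri([a,b],[(227,314),(291,193)]))
print("scale side",onplane(b,[(386,349),(391,407),(237,408)],.045))
# mark
c=cv2.resize(a["pixels"][180:300,400:560,::-1],None,fx=2.5,fy=2.5,interpolation=cv2.INTER_CUBIC)
d=cv2.resize(b["pixels"][320:440,230:400,::-1],None,fx=2.35,fy=2.35,interpolation=cv2.INTER_CUBIC)
e=cv2.resize(a["pixels"][225:365,185:285,::-1],None,fx=3,fy=3,interpolation=cv2.INTER_CUBIC)
o=np.zeros((600,800,3),np.uint8);o[:300,:400]=c[:300,:400];o[300:582,:400]=d[:282,:399].copy() if d.shape[1]<400 and False else cv2.resize(d,(400,282));o[:420,420:720]=e
cv2.imwrite("pics/c1.png",o)
E
```

```text
tray scene [[ 0.4344 -0.0879  0.022 ]
 [ 0.7444  0.0992  0.022 ]
 [ 0.7193 -0.119   0.022 ]]
tray side [[ 0.7371 -0.1105  0.022 ]
 [ 0.4468 -0.1044  0.022 ]
 [ 0.4643  0.1471  0.022 ]
 [ 0.7284  0.1368  0.022 ]]
board scene [[ 0.348  -0.364   0.008 ]
 [ 0.3668 -0.2094  0.008 ]
 [ 0.6769 -0.231   0.008 ]
 [ 0.6613 -0.3818  0.008 ]]
board side [[ 0.6628 -0.3726  0.008 ]
 [ 0.3541 -0.3583  0.008 ]
 [ 0.3638 -0.203   0.008 ]
 [ 0.6709 -0.2149  0.008 ]]
knob (array([0.4141, 0.3298, 0.07  ]), [np.float64(0.00033374068630998965), np.float64(0.0003337406863099661)])
bowl (array([0.583 , 0.3335, 0.0993]), [np.float64(0.0024264528716952875), np.float64(0.002426452871695356)])
rake top (array([ 0.4189, -0.2991,  0.1027]), [np.float64(0.0007361515471434121), np.float64(0.0007361515471433186)])
scoop handle (array([ 0.6076, -0.3188,  0.0749]), [np.float64(0.009486105049536718), np.float64(0.009486105049536656)])
scale side [[0.3557 0.2545 0.045 ]
 [0.3586 0.4016 0.045 ]
 [0.6709 0.4045 0.045 ]]
```

View pics/c1.png

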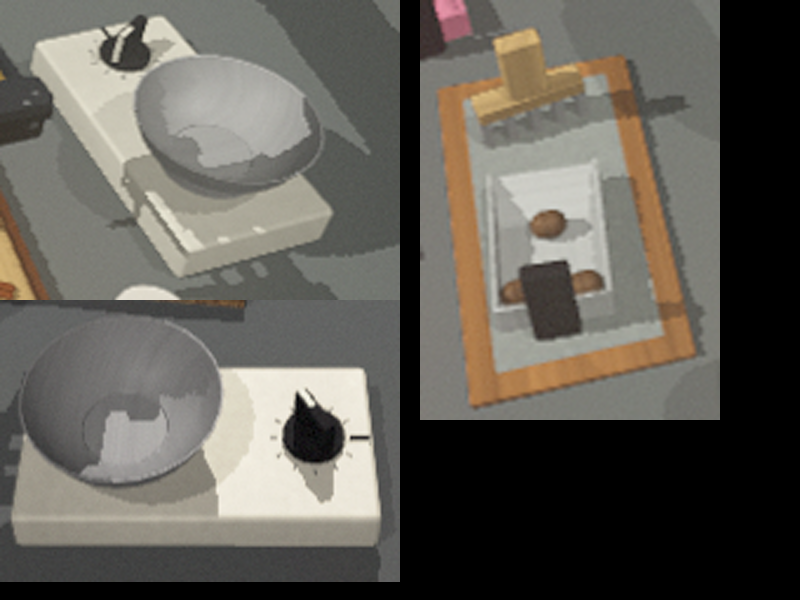

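The crop confirms the silver scoop with 3 nutmegs and a black handle away from the robot, the rake in front of it, the knob's bar with its white pointer, and the zero mark at the robot-side end. I'll bring the wrist camera over the knob from two places.

Emit:
{"op": "step_arm", "data": {"commands": [{"xyz": [0.03, -0.02, 0], "spin": 0, "jaw": 1}, {"xyz": [0.06, -0.04, 0], "spin": 0, "jaw": 1}, {"xyz": [0.09, -0.06, 0], "spin": 0, "jaw": 1}, {"xyz": [0.12, -0.08, 0], "spin": 0, "jaw": 1}, {"xyz": [0.15, -0.1, 0], "spin": 0, "jaw": 1}, {"xyz": [0.18, -0.12, 0], "spin": 0, "jaw": 1}, {"xyz": [0.21, -0.15, 0], "spin": 0, "jaw": 1}, {"xyz": [0.22, -0.16, 0], "spin": 0, "jaw": 1}, {"xyz": [0.22, -0.16, 0], "spin": 0, "jaw": 1}, {"xyz": [0.22, -0.16, 0], "spin": 0, "jaw": 1}]}}

```text
time: 0.98
eef_pos: [0.4645, 0.2206, 0.4048]
ee_rot: [2.219, 2.223, 0.0]
ft_force: [-0.1, -0.3, 0.3]
width: 0.999
grasp_force: 0.0
```

```bash
python3 - <<'E'
from h import *
f=snap("wrist","pics/w1.png"); f=snap("scene","pics/s1.png"); f=snap("side","pics/d1.png")
E
```

```text
(no output)
```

View pics/w1.png

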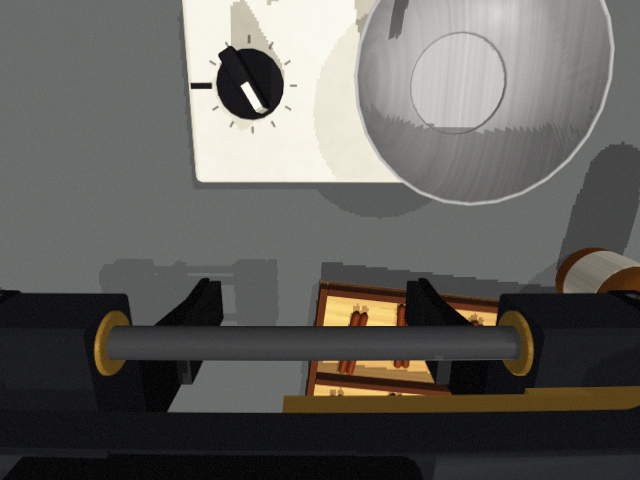

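The wrist view shows the knob centre at ~(250,85), with the bar running from (228,50) to its white end at (264,110). The zero mark is at (201,86) and the bowl rim is centred at ~(485,85). Next, a second view from closer.

Emit:
{"op": "step_arm", "data": {"commands": [{"xyz": [0.02, -0.01, 0.01], "spin": 0, "jaw": 1}, {"xyz": [0.04, -0.02, 0.02], "spin": 0, "jaw": 1}, {"xyz": [0.06, -0.03, 0.03], "spin": 0, "jaw": 1}, {"xyz": [0.08, -0.03, 0.04], "spin": 0, "jaw": 1}, {"xyz": [0.1, -0.03, 0.05], "spin": 0, "jaw": 1}, {"xyz": [0.11, -0.03, 0.06], "spin": 0, "jaw": 1}, {"xyz": [0.11, -0.03, 0.07], "spin": 0, "jaw": 1}, {"xyz": [0.11, -0.03, 0.07], "spin": 0, "jaw": 1}, {"xyz": [0.11, -0.03, 0.07], "spin": 0, "jaw": 1}, {"xyz": [0.11, -0.03, 0.07], "spin": 0, "jaw": 1}]}}

```text
time: 1.97
eef_pos: [0.4357, 0.3288, 0.3352]
ee_rot: [2.223, 2.219, 0.0]
ft_force: [-0.3, -0.2, 0.1]
width: 1.002
grasp_force: 0.0
```

```bash
python3 - <<'E'
from h import *
np.set_printoptions(precision=4,suppress=True)
f2=snap("wrist","pics/w2.png"); f1=load("pics/w1.npz")
C=[]
for i,f in enumerate((f1,f2)):
    p=f["pixels"].astype(int); roi=np.zeros((480,640),bool)
    kp=proj(f,[0.416,0.332,0.06])[0]; print("exp",kp)
    Y,X=np.mgrid[:480,:640]; roi=np.hypot(X-kp[0],Y-kp[1])<90
    dark=((p.max(2)<60)&roi).astype(np.uint8)
    n,lab,st,ce=cv2.connectedComponentsWithStats(dark)
    for j in range(1,n):
        if st[j,4]>40: print(i,"dark",st[j],ce[j])
    k=1+np.argmax(st[1:,4])
    # white pointer: bright pixels inside the hull of the knob
    cn,_=cv2.findContours((lab==k).astype(np.uint8),cv2.RETR_EXTERNAL,2); h=cv2.convexHull(max(cn,key=cv2.contourArea))
    m=np.zeros((480,640),np.uint8);cv2.fillPoly(m,[h],1);m=cv2.erode(m,np.ones((3,3)))
    w=((p.min(2)>110)&(m>0)).astype(np.uint8); n2,l2,s2,c2=cv2.connectedComponentsWithStats(w)
    if n2>1:
        q=1+np.argmax(s2[1:,4]); pts=np.argwhere(l2==q)[:,::-1].astype(np.float32); r=cv2.fitLine(pts,2,0,.01,.01).ravel(); print("white",s2[q],c2[q],r, np.degrees(np.arctan2(-r[1],r[0])))
        C.append(c2[q]); print("white at z.088",onplane(f,c2[q],.088))
o=np.hstack([cv2.resize(f2["pixels"][:,:,::-1],None,fx=1,fy=1)])
print(tri([f1,f2],C))
a=load("pics/s1.npz");b=load("pics/d1.npz")
E
```

```text
exp [253.4619  84.2247]
0 dark [ 217   46   66   73 3435] [248.2978  81.0495]
0 dark [191  83  20   5  81] [200.5802  85.4691]
white [241  82  26  31 302] [252.3013  97.6026] [  0.5408   0.8411 252.3013  97.6026] -57.260868
white at z.088 [[0.4189 0.3197 0.088 ]]
exp [285.4    236.6317]
1 dark [ 241  194   77   87 4358] [279.5413 230.908 ]
1 dark [212 228  24   6 134] [223.9104 230.597 ]
1 dark [205 277  17  23 154] [215.2208 286.6883]
white [274 251  23  28 263] [284.4601 264.346 ] [  0.5475   0.8368 284.4601 264.346 ] -56.80334
white at z.088 [[0.4171 0.3215 0.088 ]]
(array([0.4174, 0.32  , 0.0835]), [np.float64(0.0007423464084707921), np.float64(0.0007423464084707892)])
```

View pics/w2.png

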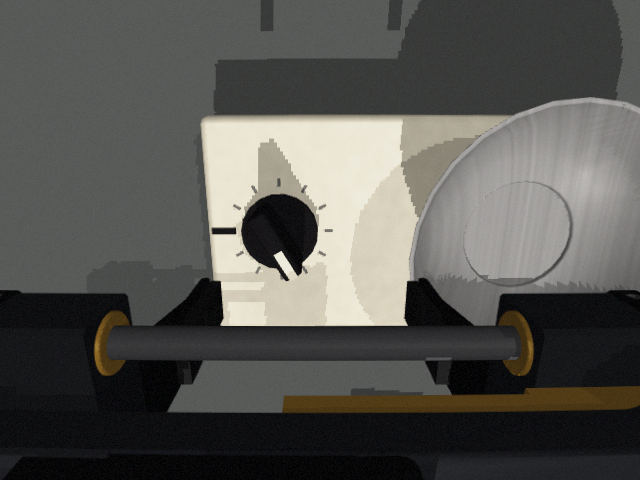

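```bash
python3 - <<'E'
from h import *
np.set_printoptions(precision=4,suppress=True)
f1=load("pics/w1.npz");f2=load("pics/w2.npz")
M=[(200.6,85.5),(223.9,230.6)]
print("mark",tri([f1,f2],M))
for f,kp,ang in((f1,(250,84),0),(f2,(280,230),0)):
    p=f["pixels"].astype(int); d=((p.max(2)<60)).astype(np.uint8); n,lab,st,ce=cv2.connectedComponentsWithStats(d)
    k=lab[int(kp[1])-15,int(kp[0])]; m=(lab==k).astype(np.uint8); m=cv2.morphologyEx(cv2.morphologyEx(m,3,np.ones((15,15))),cv2.MORPH_OPEN,cv2.getStructuringElement(2,(45,45)))
    c,_=cv2.findContours(m,0,2);c=max(c,key=cv2.contourArea);print(cv2.minEnclosingCircle(c),cv2.fitEllipse(c)[0],onplane(f,cv2.fitEllipse(c)[0],.053))
# bowl rim: by hand points in w1 fit ellipse
print("bowl", onplane(f1,[(357,80),(613,60),(470,204)],.11), onplane(f2,[(411,260),(585,98)],.11))
print(readout.get_state()["joints"])
E
```

```text
mark (array([0.369 , 0.3326, 0.0455]), [np.float64(4.172440229765834e-05), np.float64(4.1724402297748997e-05)])
((248.0843505859375, 83.15182495117188), 36.22871780395508) (249.14222717285156, 83.2238998413086) [[0.4114 0.3335 0.053 ]]
((279.0391845703125, 232.1287841796875), 38.14098358154297) (279.5039978027344, 231.44107055664062) [[0.4113 0.3339 0.053 ]]
bowl [[0.4942 0.3296 0.11  ]
 [0.6703 0.3448 0.11  ]
 [0.5819 0.2437 0.11  ]] [[0.4927 0.3321 0.11  ]
 [0.5785 0.4218 0.11  ]]
[-0.44    0.2295 -0.3305  1.7486  0.0808  1.1758 -0.7952]
```

Emit:
{"op": "step_arm", "data": {"commands": [{"xyz": [0.004, -0.025, 0], "spin": -0.12, "jaw": 1}, {"xyz": [0.004, -0.025, 0], "spin": -0.24, "jaw": 1}, {"xyz": [0.004, -0.025, 0], "spin": -0.36, "jaw": 1}, {"xyz": [0.004, -0.025, 0], "spin": -0.48, "jaw": 1}, {"xyz": [0.004, -0.025, 0.01], "spin": -0.576, "jaw": 1}, {"xyz": [0.004, -0.025, 0.035], "spin": -0.576, "jaw": 1}, {"xyz": [0.004, -0.025, 0.06], "spin": -0.576, "jaw": 1}, {"xyz": [0.004, -0.025, 0.08], "spin": -0.576, "jaw": 1}, {"xyz": [0.004, -0.025, 0.095], "spin": -0.576, "jaw": 1}, {"xyz": [0.004, -0.025, 0.095], "spin": -0.576, "jaw": 1}]}}

```text
time: 2.85
eef_pos: [0.4097, 0.3327, 0.2375]
ee_rot: [-1.5, -2.759, 0.006]
ft_force: [0.1, -0.4, -0.1]
width: 1.0
grasp_force: 0.0
```

Emit:
{"op": "step_arm", "data": {"commands": [{"xyz": [0, 0, 0], "spin": 0, "jaw": 0.3}, {"xyz": [0, 0, 0], "spin": 0, "jaw": 0}, {"xyz": [0, 0, 0], "spin": 0, "jaw": -0.3}, {"xyz": [0, 0, 0], "spin": 0, "jaw": -0.5}, {"xyz": [0, 0, 0], "spin": 0, "jaw": -0.6}, {"xyz": [0, 0, 0], "spin": 0, "jaw": -0.8}, {"xyz": [0, 0, 0], "spin": 0, "jaw": -1}, {"xyz": [0, 0, 0], "spin": 0, "jaw": -1}, {"xyz": [0, 0, 0], "spin": 0, "jaw": -1}, {"xyz": [0, 0, 0], "spin": 0, "jaw": -1}]}}

```text
time: 3.68
eef_pos: [0.41, 0.334, 0.2397]
ee_rot: [1.499, 2.761, 0.0]
ft_force: [-0.5, -0.7, 0.2]
width: 0.325
grasp_force: 0.0
```

Emit:
{"op": "step_arm", "data": {"commands": [{"xyz": [0, 0, 0], "spin": 0, "jaw": -1}, {"xyz": [0, 0, 0], "spin": 0, "jaw": -1}, {"xyz": [0, 0, 0], "spin": 0, "jaw": -1}, {"xyz": [0, 0, 0], "spin": 0, "jaw": -1}, {"xyz": [0, 0, 0], "spin": 0, "jaw": -1}, {"xyz": [0, 0, 0], "spin": 0, "jaw": -1}, {"xyz": [0, 0, 0], "spin": 0.1, "jaw": -1}, {"xyz": [0, 0, 0], "spin": 0.2, "jaw": -1}, {"xyz": [0, 0, 0], "spin": 0.3, "jaw": -1}, {"xyz": [0, 0, 0], "spin": 0.4, "jaw": -1}]}}

```text
time: 4.52
eef_pos: [0.4105, 0.3343, 0.2399]
ee_rot: [2.023, 2.403, 0.003]
ft_force: [5.9, 4.8, -7.3]
width: 0.145
grasp_force: 30.0
```

Emit:
{"op": "step_arm", "data": {"commands": [{"xyz": [0, 0, 0], "spin": 0.1, "jaw": -1}, {"xyz": [0, 0, 0], "spin": 0.2, "jaw": -1}, {"xyz": [0, 0, 0], "spin": 0.3, "jaw": -1}, {"xyz": [0, 0, 0], "spin": 0.4, "jaw": -1}, {"xyz": [0, 0, 0], "spin": 0.5, "jaw": -1}, {"xyz": [0, 0, 0], "spin": 0.6, "jaw": -1}, {"xyz": [0, 0, 0], "spin": 0.7, "jaw": -1}, {"xyz": [0, 0, 0], "spin": 0.8, "jaw": -1}, {"xyz": [0, 0, 0], "spin": 0.9, "jaw": -1}, {"xyz": [0, 0, 0], "spin": 1.0, "jaw": -1}]}}

```text
time: 5.35
eef_pos: [0.4111, 0.3339, 0.2399]
ee_rot: [-2.928, -1.138, -0.005]
ft_force: [9.5, 3.6, -8.9]
width: 0.148
grasp_force: 30.0
```

Emit:
{"op": "step_arm", "data": {"commands": [{"xyz": [0, 0, 0], "spin": 0.1, "jaw": -1}, {"xyz": [0, 0, 0], "spin": 0.2, "jaw": -1}, {"xyz": [0, 0, 0], "spin": 0.3, "jaw": -1}, {"xyz": [0, 0, 0], "spin": 0.4, "jaw": -1}, {"xyz": [0, 0, 0], "spin": 0.5, "jaw": -1}, {"xyz": [0, 0, 0], "spin": 0.6, "jaw": -1}, {"xyz": [0, 0, 0], "spin": 0.7, "jaw": -1}, {"xyz": [0, 0, 0], "spin": 0.747, "jaw": -1}, {"xyz": [0, 0, 0], "spin": 0.747, "jaw": -1}, {"xyz": [0, 0, 0], "spin": 0.747, "jaw": -1}]}}

```text
time: 6.18
eef_pos: [0.4114, 0.3334, 0.2398]
ee_rot: [-3.141, 0.003, -0.005]
ft_force: [9.9, 1.5, -7.2]
width: 0.145
grasp_force: 30.0
```

```bash
python3 - <<'E'
from h import *
s=readout.get_state();print(s["joints"],s["eef_pos"])
R=Ro.from_rotvec(s["ee_rot"]).as_matrix();print("tool y angle",np.degrees(np.arctan2(R[1,1],R[0,1])))
f=snap("side","pics/d3.png")
E
```

```text
[-0.6931486   0.28471804 -0.0849308   1.89212084  0.03128175  0.96376189
 -2.36515925] [0.41139377 0.33339095 0.23984806]
tool y angle -90.10847260577677
```

Emit:
{"op": "step_arm", "data": {"commands": [{"xyz": [0, 0, 0], "spin": 0, "jaw": 0.2}, {"xyz": [0, 0, 0], "spin": 0, "jaw": 0.2}, {"xyz": [0, 0, 0], "spin": 0, "jaw": 0.2}, {"xyz": [0, 0, 0], "spin": 0, "jaw": 0.2}, {"xyz": [0, 0, -0.02], "spin": 0, "jaw": 0.2}, {"xyz": [0, 0, -0.05], "spin": 0, "jaw": 1}, {"xyz": [0, 0, -0.08], "spin": 0, "jaw": 1}, {"xyz": [0, 0, -0.1], "spin": 0, "jaw": 1}, {"xyz": [0, 0, -0.1], "spin": 0, "jaw": 1}, {"xyz": [0, 0, -0.1], "spin": 0, "jaw": 1}]}}

```text
time: 7.07
eef_pos: [0.41, 0.3342, 0.3408]
ee_rot: [-3.14, -0.0, -0.002]
ft_force: [-0.3, -0.1, -0.8]
width: 0.819
grasp_force: 0.0
```

```bash
python3 - <<'E'
from h import *
np.set_printoptions(precision=4,suppress=True)
f=snap("wrist","pics/w3.png")
kp=proj(f,[0.411,0.333,0.088])[0]; mk=proj(f,[0.369,0.333,0.045])[0]; print(kp,mk)
p=f["pixels"].astype(int);Y,X=np.mgrid[:480,:640]
w=((p.min(2)>110)&(np.hypot(X-kp[0],Y-kp[1])<37)).astype(np.uint8)
n,l,s,c=cv2.connectedComponentsWithStats(w)
for j in range(1,n):
    if s[j,4]>60:
        pts=np.argwhere(l==j)[:,::-1].astype(np.float32); r=cv2.fitLine(pts,2,0,.01,.01).ravel()
        a=onplane(f,[r[2:]+20*r[:2],r[2:]-20*r[:2],r[2:]],.088); d=a[0]-a[1]; print(s[j],a[2],np.degrees(np.arctan2(d[1],d[0])))
E
```

```text
[315.1513 250.8781] [314.9393 284.2129]
[ 279  243   74   45 1194] [0.3974 0.3332 0.088 ] -90.11985791898923
```

View pics/w3.png

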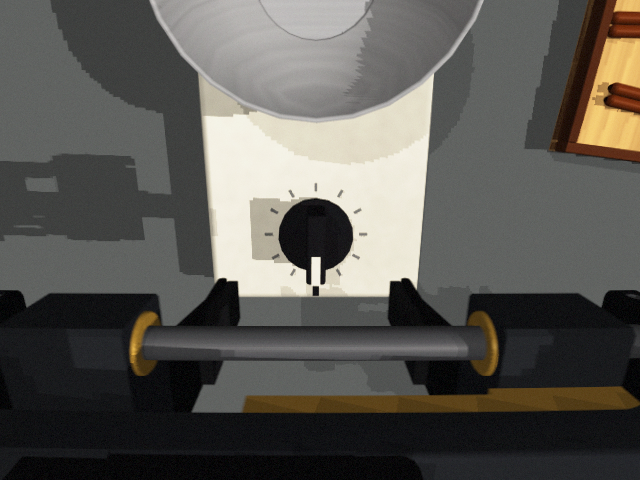

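The picture shows the white pointer (316,270) in line with the zero mark (316,291), and the knob centred at (316,234). It's done and released. Now on to the tray and board for measuring views.

Emit:
{"op": "step_arm", "data": {"commands": [{"xyz": [0.01, 0.03, -0.03], "spin": 0, "jaw": 1}, {"xyz": [0.02, 0.065, -0.06], "spin": 0, "jaw": 1}, {"xyz": [0.03, 0.1, -0.08], "spin": 0, "jaw": 1}, {"xyz": [0.04, 0.14, -0.08], "spin": 0, "jaw": 1}, {"xyz": [0.05, 0.18, -0.08], "spin": 0, "jaw": 1}, {"xyz": [0.06, 0.22, -0.08], "spin": 0, "jaw": 1}, {"xyz": [0.08, 0.26, -0.08], "spin": 0, "jaw": 1}, {"xyz": [0.09, 0.3, -0.08], "spin": 0, "jaw": 1}, {"xyz": [0.09, 0.33, -0.08], "spin": 0, "jaw": 1}, {"xyz": [0.09, 0.33, -0.08], "spin": 0, "jaw": 1}]}}

```text
time: 7.95
eef_pos: [0.4999, -0.0039, 0.4184]
ee_rot: [3.138, -0.016, -0.003]
ft_force: [-0.0, -0.6, -0.0]
width: 0.999
grasp_force: 0.0
```

```bash
python3 -c "
from h import *
snap('wrist','pics/w4.png')"
```

Emit:
{"op": "step_arm", "data": {"commands": [{"xyz": [-0.01, 0.035, 0], "spin": 0, "jaw": 1}, {"xyz": [-0.02, 0.07, 0], "spin": 0, "jaw": 1}, {"xyz": [-0.03, 0.1, 0], "spin": 0, "jaw": 1}, {"xyz": [-0.04, 0.14, 0], "spin": 0, "jaw": 1}, {"xyz": [-0.05, 0.18, 0], "spin": 0, "jaw": 1}, {"xyz": [-0.05, 0.22, 0], "spin": 0, "jaw": 1}, {"xyz": [-0.05, 0.26, 0], "spin": 0, "jaw": 1}, {"xyz": [-0.05, 0.29, 0], "spin": 0, "jaw": 1}, {"xyz": [-0.05, 0.3, 0], "spin": 0, "jaw": 1}, {"xyz": [-0.05, 0.3, 0], "spin": 0, "jaw": 1}]}}

```text
time: 8.83
eef_pos: [0.4496, -0.2974, 0.4185]
ee_rot: [3.141, -0.005, -0.004]
ft_force: [0.6, 0.1, 0.2]
width: 1.003
grasp_force: 0.0
```

```bash
python3 -c "
from h import *
snap('wrist','pics/w5.png')"
```

```text
(no output)
```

View pics/w5.png

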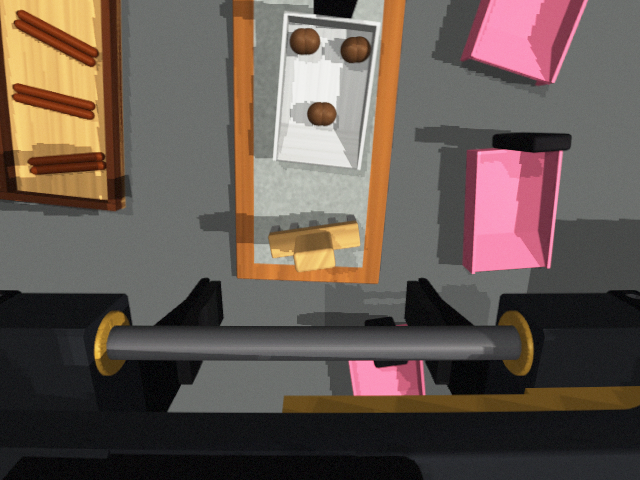

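The silver scoop is at (325,90), with three nutmegs at (305,41), (355,49) and (321,113) and its handle partly off the top. The rake is at (314,245) and the pink look-alikes at right. I'll move forward for a second view.

Emit:
{"op": "step_arm", "data": {"commands": [{"xyz": [0.03, 0.01, 0], "spin": 0, "jaw": 0.3}, {"xyz": [0.06, 0.015, 0], "spin": 0, "jaw": 0.3}, {"xyz": [0.09, 0.015, 0], "spin": 0, "jaw": 0.3}, {"xyz": [0.12, 0.015, 0], "spin": 0, "jaw": 0.3}, {"xyz": [0.12, 0.015, 0.02], "spin": 0, "jaw": 0.3}, {"xyz": [0.12, 0.015, 0.04], "spin": 0, "jaw": 0.3}, {"xyz": [0.12, 0.015, 0.04], "spin": 0, "jaw": 0.3}, {"xyz": [0.12, 0.015, 0.04], "spin": 0, "jaw": 0.3}, {"xyz": [0.12, 0.015, 0.04], "spin": 0, "jaw": 0.3}, {"xyz": [0.12, 0.015, 0.04], "spin": 0, "jaw": 0.3}]}}

```text
time: 9.72
eef_pos: [0.5701, -0.3105, 0.3814]
ee_rot: [3.141, 0.001, 0.003]
ft_force: [0.3, -0.2, -0.2]
width: 0.647
grasp_force: 0.0
```

```bash
python3 -c "
from h import *
snap('wrist','pics/w6.png');snap('scene','pics/s6.png');snap('side','pics/d6.png')"
```

```text
(no output)
```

View pics/w6.png

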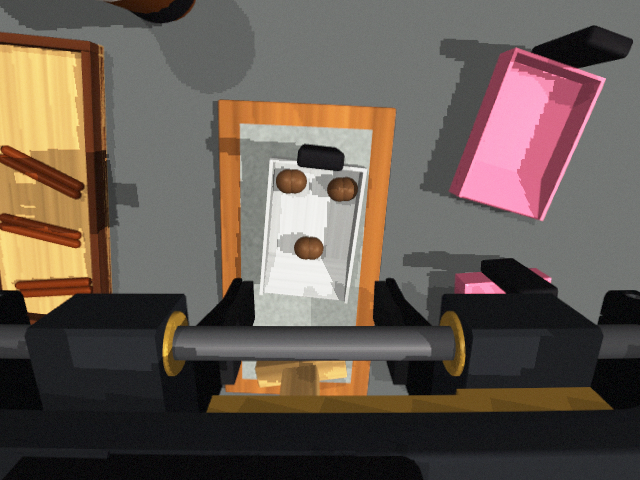

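```bash
python3 - <<'E'
from h import *
np.set_printoptions(precision=4,suppress=True)
f=load("pics/w6.npz");f5=load("pics/w5.npz")
p=f["pixels"].astype(int);m=(p.max(2)<50).astype(np.uint8);m[:130]=0;m[190:]=0;m[:,:270]=0;m[:,370:]=0
n,l,s,c=cv2.connectedComponentsWithStats(m);k=1+np.argmax(s[1:,4]);print(s[k],c[k])
r=cv2.minAreaRect(np.argwhere(l==k)[:,::-1].astype(np.float32));print(r);bx=cv2.boxPoints(r)
print("handle top corners z=.086",onplane(f,bx,.086),onplane(f,r[0],.086))
# scoop walls
q=onplane(f,[(269,160),(367,169),(346,301),(262,293)],.035);print("scoop rim corners",q)
print("tri near-left rim corner & back-left rim corner", tri([f,f5],[(269,160),(284,13)]),tri([f,f5],[(367,169),(378,22)]))
for n_,ff,ls in(("w6",f,[(220,100),(395,107)]),("w5",f5,[(238,275),(379,283)])): print("board",onplane(ff,ls,.008))
print("rake head ends top z=.05",onplane(f5,[(269,240),(359,228)],.05),"handle top",onplane(f5,[(296,265),(333,263)],.106))
print("board tri", [tri([load("pics/scene0.npz"),load("pics/side0.npz")],x)[0] for x in ([(275,344),(267,233)],[(203,357),(274,203)])])
E
```

```text
[297 145  47  26 984] [320.1819 157.4177]
((320.42071533203125, 157.21340942382812), (46.381248474121094, 22.417600631713867), 6.340190887451172)
handle top corners z=.086 [[ 0.6223 -0.2985  0.086 ]
 [ 0.638  -0.3004  0.086 ]
 [ 0.6345 -0.3335  0.086 ]
 [ 0.6186 -0.332   0.086 ]] [[ 0.6284 -0.3161  0.086 ]]
scoop rim corners [[ 0.6225 -0.273   0.035 ]
 [ 0.6149 -0.3572  0.035 ]
 [ 0.4903 -0.3421  0.035 ]
 [ 0.4986 -0.2622  0.035 ]]
tri near-left rim corner & back-left rim corner (array([ 0.6227, -0.2731,  0.0368]), [np.float64(2.2680789754985075e-05), np.float64(2.2680789754887338e-05)]) (array([ 0.6152, -0.3556,  0.0377]), [np.float64(0.0012637355979481456), np.float64(0.0012637355979480218)])
board [[ 0.6732 -0.2277  0.008 ]
 [ 0.6673 -0.3841  0.008 ]]
board [[ 0.3691 -0.2131  0.008 ]
 [ 0.3588 -0.3715  0.008 ]]
rake head ends top z=.05 [[ 0.4225 -0.2547  0.05  ]
 [ 0.4342 -0.3416  0.05  ]] handle top [[ 0.4175 -0.2833  0.106 ]
 [ 0.4191 -0.314   0.106 ]]
board tri [array([ 0.672 , -0.2294, -0.0024]), array([ 0.6618, -0.3808,  0.0044])]
```

Emit:
{"op": "step_arm", "data": {"commands": [{"xyz": [0.03, 0.003, 0], "spin": 0.05, "jaw": 0.3}, {"xyz": [0.059, 0.0055, 0.01], "spin": 0.1, "jaw": 0.3}, {"xyz": [0.059, 0.0055, 0.035], "spin": 0.1, "jaw": 0.3}, {"xyz": [0.059, 0.0055, 0.06], "spin": 0.1, "jaw": 0.3}, {"xyz": [0.059, 0.0055, 0.085], "spin": 0.1, "jaw": 0.3}, {"xyz": [0.059, 0.0055, 0.11], "spin": 0.1, "jaw": 0.3}, {"xyz": [0.059, 0.0055, 0.13], "spin": 0.1, "jaw": 0.3}, {"xyz": [0.059, 0.0055, 0.145], "spin": 0.1, "jaw": 0.3}, {"xyz": [0.059, 0.0055, 0.153], "spin": 0.1, "jaw": 0.3}, {"xyz": [0.059, 0.0055, 0.153], "spin": 0.1, "jaw": 0.3}]}}

```text
time: 10.7
eef_pos: [0.6286, -0.3163, 0.2253]
ee_rot: [-3.137, 0.157, 0.003]
ft_force: [-0.0, -0.1, 0.0]
width: 0.648
grasp_force: 0.0
```

Emit:
{"op": "step_arm", "data": {"commands": [{"xyz": [0, 0, 0], "spin": 0, "jaw": -1}, {"xyz": [0, 0, 0], "spin": 0, "jaw": -1}, {"xyz": [0, 0, 0], "spin": 0, "jaw": -1}, {"xyz": [0, 0, 0], "spin": 0, "jaw": -1}, {"xyz": [0, 0, 0], "spin": 0, "jaw": -1}, {"xyz": [0, 0, 0], "spin": 0, "jaw": -1}, {"xyz": [0, 0, 0], "spin": 0, "jaw": -1}, {"xyz": [0, 0, 0], "spin": 0, "jaw": -1}, {"xyz": [0, 0, 0], "spin": 0, "jaw": -1}, {"xyz": [0, 0, 0], "spin": 0, "jaw": -1}]}}

```text
time: 11.53
eef_pos: [0.6292, -0.3166, 0.2277]
ee_rot: [3.137, -0.157, 0.002]
ft_force: [0.1, 0.3, 5.9]
width: 0.391
grasp_force: 29.9
```

Emit:
{"op": "step_arm", "data": {"commands": [{"xyz": [0, 0, -0.001], "spin": 0, "jaw": -1}, {"xyz": [0, 0, -0.002], "spin": 0, "jaw": -1}, {"xyz": [0, 0, -0.004], "spin": 0, "jaw": -1}, {"xyz": [0, 0, -0.006], "spin": 0, "jaw": -1}, {"xyz": [0, 0, -0.008], "spin": 0, "jaw": -1}, {"xyz": [0, 0, -0.01], "spin": 0, "jaw": -1}, {"xyz": [0, 0, -0.01], "spin": 0, "jaw": -1}, {"xyz": [0, 0, -0.01], "spin": 0, "jaw": -1}, {"xyz": [0, 0, -0.01], "spin": 0, "jaw": -1}, {"xyz": [0, 0, -0.01], "spin": 0, "jaw": -1}]}}

```text
time: 12.37
eef_pos: [0.6289, -0.3165, 0.2366]
ee_rot: [-3.138, 0.157, 0.0]
ft_force: [-0.2, -0.3, -2.3]
width: 0.392
grasp_force: 29.9
```

```bash
python3 - <<'E'
from h import *
f=snap("wrist","pics/w7.png");g=snap("side","pics/d7.png");s=readout.get_state();print(s["ft_force"],s["ft_torque"],s["width"])
b=load("pics/d6.npz")
crop=lambda x:cv2.resize(x["pixels"][160:260,240:390,::-1],(400,266),interpolation=cv2.INTER_CUBIC)
o=np.zeros((533,800,3),np.uint8);o[:266,:400]=crop(b);o[:266,400:]=crop(g);o[266:,:400]=cv2.resize(f["pixels"][100:340,140:500,::-1],(400,267))
cv2.imwrite("pics/c7.png",o)
E
```

```text
[-0.16612781  0.62326925 -1.71597086] [-0.00942222  0.04221777 -0.03353068] 0.3918713703154364
```

View pics/c7.png

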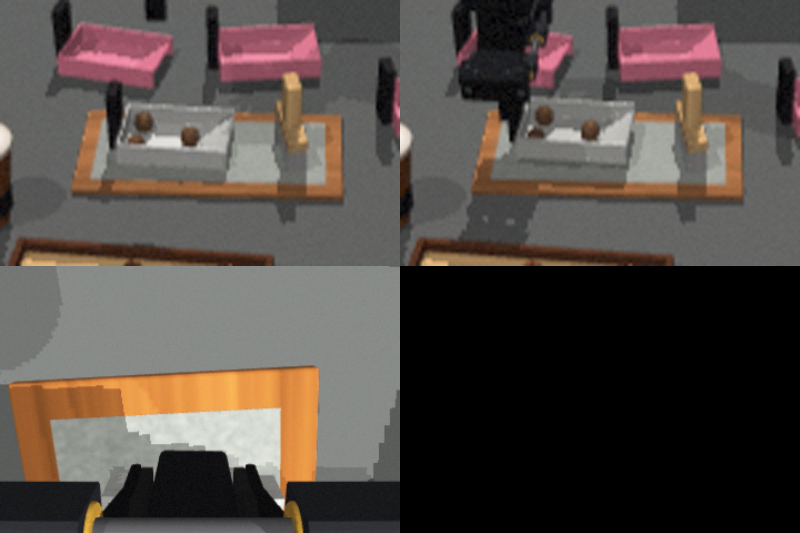

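The crop shows the scoop held level with all nutmegs, gripped across the plate's width, so the pads resist pitching. My plan is to lift it and turn it so the lip points to -y. Then I'll approach the bowl from its +y side and hook the lip under the rim's flare to pre-tilt it about the grip axis. Last, I'll pour over the bowl and finish the tilt against the inner wall.

Emit:
{"op": "step_arm", "data": {"commands": [{"xyz": [0, 0, -0.015], "spin": 0, "jaw": -1}, {"xyz": [0, 0, -0.035], "spin": 0, "jaw": -1}, {"xyz": [0, 0, -0.055], "spin": 0, "jaw": -1}, {"xyz": [0, 0, -0.075], "spin": 0, "jaw": -1}, {"xyz": [0, 0, -0.095], "spin": 0, "jaw": -1}, {"xyz": [0, 0, -0.115], "spin": 0, "jaw": -1}, {"xyz": [0, 0, -0.135], "spin": 0, "jaw": -1}, {"xyz": [0, 0, -0.155], "spin": 0, "jaw": -1}, {"xyz": [0, 0, -0.17], "spin": 0, "jaw": -1}, {"xyz": [0, 0, -0.18], "spin": 0, "jaw": -1}]}}

```text
time: 13.3
eef_pos: [0.6287, -0.3168, 0.4201]
ee_rot: [3.137, -0.158, 0.005]
ft_force: [-0.5, 0.6, -2.0]
width: 0.386
grasp_force: 29.9
```

Emit:
{"op": "step_arm", "data": {"commands": [{"xyz": [0, 0, 0], "spin": -0.1, "jaw": -1}, {"xyz": [0, 0, 0], "spin": -0.2, "jaw": -1}, {"xyz": [0, 0, 0], "spin": -0.3, "jaw": -1}, {"xyz": [0, 0, 0], "spin": -0.4, "jaw": -1}, {"xyz": [0, 0, 0], "spin": -0.5, "jaw": -1}, {"xyz": [0, 0, 0], "spin": -0.6, "jaw": -1}, {"xyz": [0, 0, 0], "spin": -0.7, "jaw": -1}, {"xyz": [0, 0, 0], "spin": -0.8, "jaw": -1}, {"xyz": [0, 0, 0], "spin": -0.9, "jaw": -1}, {"xyz": [0, 0, 0], "spin": -1.0, "jaw": -1}]}}

```text
time: 14.13
eef_pos: [0.6286, -0.3166, 0.4171]
ee_rot: [-2.826, -1.373, 0.0]
ft_force: [-0.3, 0.1, -1.6]
width: 0.388
grasp_force: 29.9
```

Emit:
{"op": "step_arm", "data": {"commands": [{"xyz": [0, 0, 0], "spin": -0.1, "jaw": -1}, {"xyz": [0, 0, 0], "spin": -0.2, "jaw": -1}, {"xyz": [0, 0, 0], "spin": -0.3, "jaw": -1}, {"xyz": [0, 0, 0], "spin": -0.4, "jaw": -1}, {"xyz": [0, 0, 0], "spin": -0.5, "jaw": -1}, {"xyz": [0, 0, 0], "spin": -0.6, "jaw": -1}, {"xyz": [0, 0, 0], "spin": -0.67, "jaw": -1}, {"xyz": [0, 0, 0], "spin": -0.67, "jaw": -1}, {"xyz": [0, 0, 0], "spin": -0.67, "jaw": -1}, {"xyz": [0, 0, 0], "spin": -0.67, "jaw": -1}]}}

```text
time: 14.97
eef_pos: [0.6287, -0.3166, 0.4169]
ee_rot: [-2.226, -2.217, 0.0]
ft_force: [-0.3, -0.3, -3.4]
width: 0.39
grasp_force: 29.9
```

```bash
python3 - <<'E'
from h import *
s=readout.get_state();print(s["joints"],s["ft_force"],s["ft_torque"])
a=snap("scene","pics/s8.png");g=snap("side","pics/d8.png")
c=proj(a,np.array(s["eef_pos"])-[0,0,.18])[0].astype(int);d=proj(g,np.array(s["eef_pos"])-[0,0,.18])[0].astype(int)
print(c,d)
E
```

```text
[ 0.25087544  0.50890105  0.23245204  1.20941986 -0.11350068  1.4357626
  0.4663373 ] [-0.28950017 -0.33333826 -3.40650461] [ 0.08850298 -0.03143509  0.02880262]
[214 266] [278 149]
```

Emit:
{"op": "step_arm", "data": {"commands": [{"xyz": [0.015, 0, 0], "spin": 0, "jaw": -1}, {"xyz": [0.04, 0, 0], "spin": 0, "jaw": -1}, {"xyz": [0.07, 0, 0], "spin": 0, "jaw": -1}, {"xyz": [0.1, -0.01, 0], "spin": 0, "jaw": -1}, {"xyz": [0.13, -0.02, 0], "spin": 0, "jaw": -1}, {"xyz": [0.16, -0.03, 0], "spin": 0, "jaw": -1}, {"xyz": [0.19, -0.04, 0], "spin": 0, "jaw": -1}, {"xyz": [0.22, -0.048, 0], "spin": 0, "jaw": -1}, {"xyz": [0.25, -0.048, 0], "spin": 0, "jaw": -1}, {"xyz": [0.28, -0.048, 0], "spin": 0, "jaw": -1}]}}

```text
time: 15.9
eef_pos: [0.5803, -0.0345, 0.4173]
ee_rot: [2.223, 2.219, 0.001]
ft_force: [0.2, 0.5, -0.9]
width: 0.389
grasp_force: 29.9
```

Emit:
{"op": "step_arm", "data": {"commands": [{"xyz": [0.03, 0, 0], "spin": 0, "jaw": -1}, {"xyz": [0.06, 0, 0], "spin": 0, "jaw": -1}, {"xyz": [0.09, 0, 0], "spin": 0, "jaw": -1}, {"xyz": [0.12, 0, 0], "spin": 0, "jaw": -1}, {"xyz": [0.15, 0, 0], "spin": 0, "jaw": -1}, {"xyz": [0.18, 0, 0], "spin": 0, "jaw": -1}, {"xyz": [0.21, 0, 0], "spin": 0, "jaw": -1}, {"xyz": [0.24, 0, 0], "spin": 0, "jaw": -1}, {"xyz": [0.27, 0, 0], "spin": 0, "jaw": -1}, {"xyz": [0.3, 0, 0], "spin": 0, "jaw": -1}]}}

```text
time: 16.73
eef_pos: [0.5807, 0.2655, 0.417]
ee_rot: [2.223, 2.22, 0.001]
ft_force: [0.3, -1.5, -0.3]
width: 0.393
grasp_force: 29.9
```

Emit:
{"op": "step_arm", "data": {"commands": [{"xyz": [0.03, 0, 0], "spin": 0, "jaw": -1}, {"xyz": [0.06, 0, 0], "spin": 0, "jaw": -1}, {"xyz": [0.09, 0, 0], "spin": 0, "jaw": -1}, {"xyz": [0.12, 0, 0], "spin": 0, "jaw": -1}, {"xyz": [0.15, 0, 0], "spin": 0, "jaw": -1}, {"xyz": [0.18, 0, 0], "spin": 0, "jaw": -1}, {"xyz": [0.21, 0, 0], "spin": 0, "jaw": -1}, {"xyz": [0.24, 0, 0], "spin": 0, "jaw": -1}, {"xyz": [0.265, 0, 0], "spin": 0, "jaw": -1}, {"xyz": [0.28, 0, 0], "spin": 0, "jaw": -1}]}}

```text
time: 17.57
eef_pos: [0.5796, 0.5472, 0.4159]
ee_rot: [-2.219, -2.222, 0.001]
ft_force: [-0.7, -0.9, -2.5]
width: 0.387
grasp_force: 29.9
```

```bash
python3 - <<'E'
from h import *
s=readout.get_state();print(s["joints"],s["eef_pos"])
a=snap("scene","pics/s9.png");g=snap("side","pics/d9.png")
o=np.hstack([cv2.resize(a["pixels"][120:300,400:640,::-1],(400,300)),cv2.resize(g["pixels"][280:480,200:440,::-1],(400,333))[:300]])
cv2.imwrite("pics/c9.png",o)
E
```

```text
[-0.77066513  0.75275957 -0.09560526  0.8172941   0.0636602   1.57434823
 -0.83900391] [0.57961017 0.54722995 0.41586282]
```

View pics/c9.png

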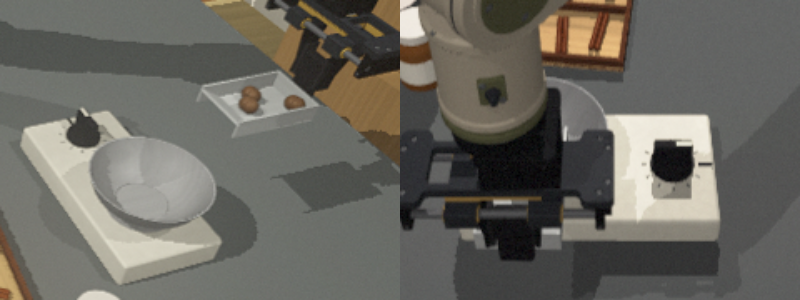

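The scoop is level with three nutmegs in view at left picture (250,93), (247,104) and (294,103), on the +y side of the bowl. I'll descend and hook the lip below the rim.

Emit:
{"op": "step_arm", "data": {"commands": [{"xyz": [0.026, 0.001, 0], "spin": 0, "jaw": -1}, {"xyz": [0.026, 0.001, 0.02], "spin": 0, "jaw": -1}, {"xyz": [0.026, 0.001, 0.04], "spin": 0, "jaw": -1}, {"xyz": [0.026, 0.001, 0.06], "spin": 0, "jaw": -1}, {"xyz": [0.026, 0.001, 0.08], "spin": 0, "jaw": -1}, {"xyz": [0.026, 0.001, 0.1], "spin": 0, "jaw": -1}, {"xyz": [0.026, 0.001, 0.12], "spin": 0, "jaw": -1}, {"xyz": [0.026, 0.001, 0.135], "spin": 0, "jaw": -1}, {"xyz": [0.026, 0.001, 0.135], "spin": 0, "jaw": -1}, {"xyz": [0.026, 0.001, 0.135], "spin": 0, "jaw": -1}]}}

```text
time: 18.5
eef_pos: [0.5826, 0.569, 0.2814]
ee_rot: [2.223, 2.219, -0.002]
ft_force: [-0.1, 0.6, -1.1]
width: 0.385
grasp_force: 29.9
```

Emit:
{"op": "step_arm", "data": {"commands": [{"xyz": [-0.005, 0, 0], "spin": 0, "jaw": -1}, {"xyz": [-0.01, 0, 0], "spin": 0, "jaw": -1}, {"xyz": [-0.014, 0, 0], "spin": 0, "jaw": -1}, {"xyz": [-0.018, 0, 0], "spin": 0, "jaw": -1}, {"xyz": [-0.022, 0, 0], "spin": 0, "jaw": -1}, {"xyz": [-0.024, 0, 0], "spin": 0, "jaw": -1}, {"xyz": [-0.026, 0, 0], "spin": 0, "jaw": -1}, {"xyz": [-0.028, 0, 0], "spin": 0, "jaw": -1}, {"xyz": [-0.028, 0, 0], "spin": 0, "jaw": -1}, {"xyz": [-0.028, 0, 0], "spin": 0, "jaw": -1}]}}

```text
time: 19.33
eef_pos: [0.5813, 0.5444, 0.2834]
ee_rot: [-2.216, -2.22, -0.009]
ft_force: [0.1, 12.2, -1.6]
width: 0.387
grasp_force: 30.0
```

```bash
python3 - <<'E'
from h import *
s=readout.get_state();print(s["ft_force"],s["ft_torque"],s["eef_pos"])
a=snap("scene","pics/s10.png")
E
```

```text
[ 0.11191383 12.22890099 -1.59201107] [ 2.91541852 -0.09598185  0.05547614] [0.58126309 0.54437207 0.28342782]
```

Emit:
{"op": "step_arm", "data": {"commands": [{"xyz": [0, 0, -0.003], "spin": 0, "jaw": -1}, {"xyz": [0, 0, -0.007], "spin": 0, "jaw": -1}, {"xyz": [-0.001, 0, -0.011], "spin": 0, "jaw": -1}, {"xyz": [-0.003, 0, -0.015], "spin": 0, "jaw": -1}, {"xyz": [-0.005, 0, -0.019], "spin": 0, "jaw": -1}, {"xyz": [-0.007, 0, -0.023], "spin": 0, "jaw": -1}, {"xyz": [-0.009, 0, -0.027], "spin": 0, "jaw": -1}, {"xyz": [-0.011, 0, -0.031], "spin": 0, "jaw": -1}, {"xyz": [-0.012, 0, -0.034], "spin": 0, "jaw": -1}, {"xyz": [-0.012, 0, -0.034], "spin": 0, "jaw": -1}]}}

```text
time: 20.22
eef_pos: [0.5825, 0.5297, 0.3169]
ee_rot: [-2.222, -2.22, -0.002]
ft_force: [-1.7, 3.8, -1.3]
width: 0.387
grasp_force: 30.0
```

```bash
python3 - <<'E'
from h import *
s=readout.get_state();print(s["ft_force"],s["ft_torque"],s["eef_pos"])
a=snap("scene","pics/s11.png");b=load("pics/s10.npz")
o=np.hstack([cv2.resize(x["pixels"][170:290,440:600,::-1],(400,300),interpolation=cv2.INTER_CUBIC) for x in (b,a)])
cv2.imwrite("pics/c11.png",o)
E
```

```text
[-1.73849722  3.76350825 -1.25218254] [ 1.16636358  0.44995684 -0.17240414] [0.58252621 0.5296802  0.31690896]
```

View pics/c11.png

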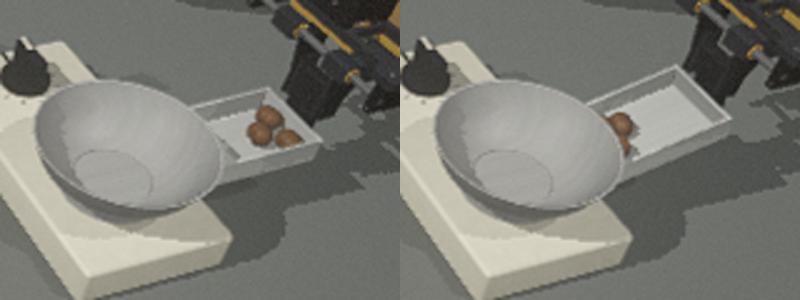

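The right picture shows the scoop pitched and still in the gripper's plane, with the nutmegs rolled to the chute at (620,125). The hook works. Now over the rim and into the bowl.

Emit:
{"op": "step_arm", "data": {"commands": [{"xyz": [0.012, 0, 0], "spin": 0, "jaw": -1}, {"xyz": [0.024, 0, 0], "spin": 0, "jaw": -1}, {"xyz": [0.036, 0, 0], "spin": 0, "jaw": -1}, {"xyz": [0.036, 0, -0.015], "spin": 0, "jaw": -1}, {"xyz": [0.036, 0, -0.03], "spin": 0, "jaw": -1}, {"xyz": [0.036, 0, -0.045], "spin": 0, "jaw": -1}, {"xyz": [0.02, 0, -0.045], "spin": 0, "jaw": -1}, {"xyz": [0, 0, -0.045], "spin": 0, "jaw": -1}, {"xyz": [-0.02, 0, -0.045], "spin": 0, "jaw": -1}, {"xyz": [-0.04, 0, -0.045], "spin": 0, "jaw": -1}]}}

```text
time: 21.1
eef_pos: [0.5802, 0.4962, 0.3695]
ee_rot: [-2.207, -2.221, -0.036]
ft_force: [0.5, 31.5, 34.3]
width: 0.383
grasp_force: 30.0
```

Emit:
{"op": "step_arm", "data": {"commands": [{"xyz": [-0.02, 0, 0], "spin": 0, "jaw": -1}, {"xyz": [-0.04, 0, 0], "spin": 0, "jaw": -1}, {"xyz": [-0.06, 0, 0], "spin": 0, "jaw": -1}, {"xyz": [-0.08, 0, 0], "spin": 0, "jaw": -1}, {"xyz": [-0.09, 0, 0.01], "spin": 0, "jaw": -1}, {"xyz": [-0.09, 0, 0.02], "spin": 0, "jaw": -1}, {"xyz": [-0.09, 0, 0.03], "spin": 0, "jaw": -1}, {"xyz": [-0.09, 0, 0.042], "spin": 0, "jaw": -1}, {"xyz": [-0.09, 0, 0.042], "spin": 0, "jaw": -1}, {"xyz": [-0.09, 0, 0.042], "spin": 0, "jaw": -1}]}}

```text
time: 21.93
eef_pos: [0.582, 0.4004, 0.3172]
ee_rot: [-2.221, -2.221, 0.004]
ft_force: [-0.5, 1.2, 0.1]
width: 0.009
grasp_force: 0.0
```

```bash
python3 - <<'E'
from h import *
s=readout.get_state();print(s["ft_force"],s["ft_torque"],s["eef_pos"])
a=snap("scene","pics/s12.png");b=snap("side","pics/d12.png")
for n,f in(("sc",a),("si",b)):
    p=f["pixels"].astype(int);u,v=proj(f,[.581,.333,.1])[0].astype(int)
    r=p[v-60:v+60,u-70:u+70]; m=((r[...,0]-r[...,2]>35)&(r[...,0]<170)).astype(np.uint8)
    k,l,st,c=cv2.connectedComponentsWithStats(m);print(n,[(c[j]+[u-70,v-60],st[j,4]) for j in range(1,k) if st[j,4]>8])
E
```

```text
[-0.48734413  1.20949511  0.08712301] [-0.01429749  0.02216147  0.04464461] [0.58203872 0.40035843 0.3171815 ]
sc [(array([524.67948718, 183.88461538]), np.int32(78)), (array([537.90909091, 179.45454545]), np.int32(11)), (array([517.07142857, 185.57142857]), np.int32(14)), (array([547.88888889, 187.83333333]), np.int32(36)), (array([527.5   , 195.9375]), np.int32(16)), (array([538.97333333, 230.38666667]), np.int32(75)), (array([549.54545455, 237.45454545]), np.int32(11))]
si [(array([217.30322581, 309.23225806]), np.int32(155)), (array([233.90277778, 306.43055556]), np.int32(72)), (array([298.0625, 303.0625]), np.int32(16)), (array([319.32380952, 313.1047619 ]), np.int32(315)), (array([235.6969697 , 312.90909091]), np.int32(33)), (array([216.15384615, 331.79487179]), np.int32(39)), (array([253.10810811, 337.43243243]), np.int32(37)), (array([275.08256881, 356.72477064]), np.int32(109))]
```

It snagged on the rim and slipped out of the grip. I'll raise and look.

Emit:
{"op": "step_arm", "data": {"commands": [{"xyz": [0, 0, -0.02], "spin": 0, "jaw": -1}, {"xyz": [0, 0, -0.04], "spin": 0, "jaw": -1}, {"xyz": [0, 0, -0.07], "spin": 0, "jaw": -1}, {"xyz": [-0.03, 0, -0.1], "spin": 0, "jaw": -1}, {"xyz": [-0.06, 0, -0.1], "spin": 0, "jaw": -1}, {"xyz": [-0.09, 0, -0.1], "spin": 0, "jaw": 1}, {"xyz": [-0.12, 0, -0.1], "spin": 0, "jaw": 1}, {"xyz": [-0.14, 0, -0.1], "spin": 0, "jaw": 1}, {"xyz": [-0.14, 0, -0.1], "spin": 0, "jaw": 1}, {"xyz": [-0.14, 0, -0.1], "spin": 0, "jaw": 1}]}}

```text
time: 22.87
eef_pos: [0.5828, 0.2585, 0.4199]
ee_rot: [2.224, 2.218, 0.002]
ft_force: [0.3, 1.1, -0.8]
width: 0.3
grasp_force: 0.0
```

```bash
python3 - <<'E'
from h import *
a=snap("scene","pics/s13.png");g=snap("side","pics/d13.png");w=snap("wrist","pics/w13.png")
o=np.zeros((600,800,3),np.uint8)
o[:300,:400]=cv2.resize(a["pixels"][150:300,440:640,::-1],(400,300));o[:300,400:]=cv2.resize(g["pixels"][300:480,200:440,::-1],(400,300))
o[300:,:400]=cv2.resize(w["pixels"][:,:,::-1],(400,300))
cv2.imwrite("pics/c13.png",o)
E
```

```text
(no output)
```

View pics/c13.png

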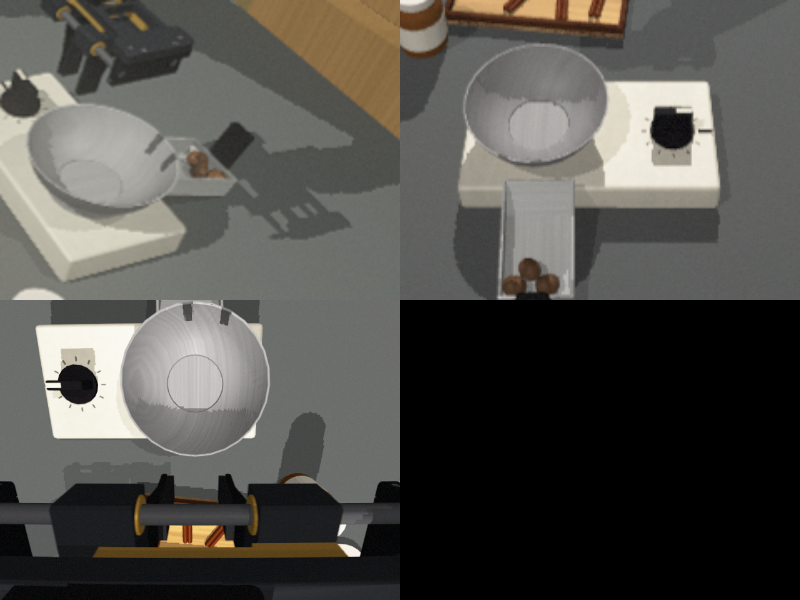

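All three nutmegs are still in the scoop. It leans with its lip on the scale's edge and its handle at scene (557,222) and is undamaged. I'll look from above to regrasp it.

Emit:
{"op": "step_arm", "data": {"commands": [{"xyz": [0.03, 0, 0], "spin": 0, "jaw": 0.3}, {"xyz": [0.06, 0, 0], "spin": 0, "jaw": 0.3}, {"xyz": [0.09, 0, 0], "spin": 0, "jaw": 0.3}, {"xyz": [0.12, 0, 0], "spin": 0, "jaw": 0.3}, {"xyz": [0.15, 0, 0], "spin": 0, "jaw": 0.3}, {"xyz": [0.17, 0, 0], "spin": 0, "jaw": 0.3}, {"xyz": [0.17, 0, 0], "spin": 0, "jaw": 0.3}, {"xyz": [0.17, 0, 0], "spin": 0, "jaw": 0.3}, {"xyz": [0.17, 0, 0], "spin": 0, "jaw": 0.3}, {"xyz": [0.17, 0, 0], "spin": 0, "jaw": 0.3}]}}

```text
time: 23.85
eef_pos: [0.583, 0.4288, 0.4189]
ee_rot: [2.223, 2.219, 0.0]
ft_force: [-0.4, -0.9, 0.2]
width: 0.65
grasp_force: 0.0
```

```bash
python3 - <<'E'
from h import *
w=snap("wrist","pics/w14.png");a=snap("scene","pics/s14.png")
o=np.hstack([cv2.resize(w["pixels"][:300,160:480,::-1],(400,375)),cv2.resize(a["pixels"][180:270,510:606,::-1],(400,375),interpolation=cv2.INTER_CUBIC)])
cv2.imwrite("pics/c14.png",o)
E
```

```text
(no output)
```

View pics/c14.png

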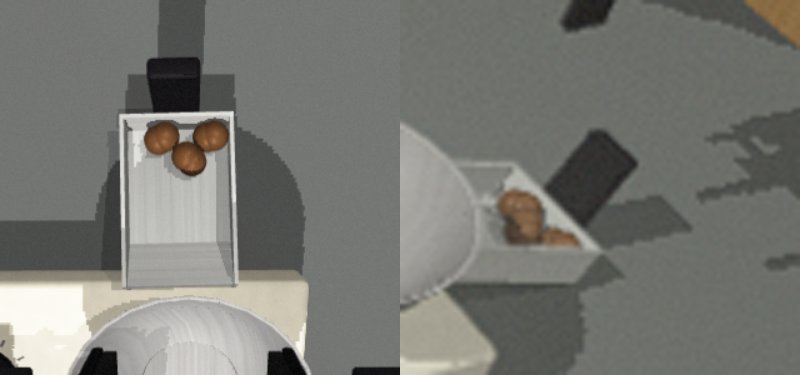

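```bash
python3 - <<'E'
from h import *
np.set_printoptions(precision=4,suppress=True)
w=load("pics/w14.npz");a=load("pics/s14.npz")
W=lambda x,y:(160+x/1.25,y/1.25); A=lambda x,y:(510+(x-400)/4.167,180+y/4.167)
print("top",tri([w,a],[W(174,67),A(617,146)]))
print("top near corner(+x,far)",tri([w,a],[W(200,58),A(637,163)]))
print("back rim R",tri([w,a],[W(234,113),A(600,250)]))
print("lip: z?",onplane(w,[W(126,287),W(237,285)],.075),onplane(w,[W(126,287),W(237,285)],.06))
E
```

```text
top (array([0.5726, 0.5631, 0.0748]), [np.float64(0.000408896668789961), np.float64(0.0004088966687899453)])
top near corner(+x,far) (array([0.5883, 0.568 , 0.0724]), [np.float64(0.0007031127913798138), np.float64(0.0007031127913799636)])
back rim R (array([0.6145, 0.539 , 0.0302]), [np.float64(0.000414674309182101), np.float64(0.0004146743091820577)])
lip: z? [[0.5362 0.4187 0.075 ]
 [0.6156 0.4199 0.075 ]] [[0.534  0.4146 0.06  ]
 [0.6172 0.4159 0.06  ]]
```

Emit:
{"op": "step_arm", "data": {"commands": [{"xyz": [0.03, -0.0105, 0], "spin": 0, "jaw": 0.3}, {"xyz": [0.07, -0.0105, 0], "spin": 0, "jaw": 0.3}, {"xyz": [0.11, -0.0105, 0], "spin": 0, "jaw": 0.3}, {"xyz": [0.128, -0.0105, 0.02], "spin": 0, "jaw": 0.3}, {"xyz": [0.128, -0.0105, 0.06], "spin": 0, "jaw": 0.3}, {"xyz": [0.128, -0.0105, 0.1], "spin": 0, "jaw": 0.3}, {"xyz": [0.128, -0.0105, 0.14], "spin": 0, "jaw": 0.3}, {"xyz": [0.128, -0.0105, 0.175], "spin": 0, "jaw": 0.3}, {"xyz": [0.128, -0.0105, 0.198], "spin": 0, "jaw": 0.3}, {"xyz": [0.128, -0.0105, 0.198], "spin": 0, "jaw": 0.3}]}}

```text
time: 24.78
eef_pos: [0.5713, 0.5555, 0.2137]
ee_rot: [2.223, 2.219, -0.016]
ft_force: [-1.3, -0.2, -1.2]
width: 0.654
grasp_force: 0.0
```

Emit:
{"op": "step_arm", "data": {"commands": [{"xyz": [0, 0, 0], "spin": 0, "jaw": -1}, {"xyz": [0, 0, 0], "spin": 0, "jaw": -1}, {"xyz": [0, 0, 0], "spin": 0, "jaw": -1}, {"xyz": [0, 0, 0], "spin": 0, "jaw": -1}, {"xyz": [0, 0, 0], "spin": 0, "jaw": -1}, {"xyz": [0, 0, 0], "spin": 0, "jaw": -1}, {"xyz": [0, 0, 0], "spin": 0, "jaw": -1}, {"xyz": [0, 0, 0], "spin": 0, "jaw": -1}, {"xyz": [0, 0, 0], "spin": 0, "jaw": -1}, {"xyz": [0, 0, 0], "spin": 0, "jaw": -1}]}}

```text
time: 25.62
eef_pos: [0.5728, 0.558, 0.223]
ee_rot: [2.223, 2.22, 0.006]
ft_force: [0.6, 0.6, 6.4]
width: 0.385
grasp_force: 29.7
```

Emit:
{"op": "step_arm", "data": {"commands": [{"xyz": [0.01, 0, 0], "spin": 0, "jaw": -1}, {"xyz": [0.015, 0, -0.005], "spin": 0, "jaw": -1}, {"xyz": [0.015, 0, -0.01], "spin": 0, "jaw": -1}, {"xyz": [0.015, 0, -0.015], "spin": 0, "jaw": -1}, {"xyz": [0.015, 0, -0.018], "spin": 0, "jaw": -1}, {"xyz": [0.01, 0, -0.018], "spin": 0, "jaw": -1}, {"xyz": [0.005, 0, -0.018], "spin": 0, "jaw": -1}, {"xyz": [0, 0, -0.018], "spin": 0, "jaw": -1}, {"xyz": [-0.003, 0, -0.018], "spin": 0, "jaw": -1}, {"xyz": [-0.006, 0, -0.018], "spin": 0, "jaw": -1}]}}

```text
time: 26.45
eef_pos: [0.5725, 0.5507, 0.2387]
ee_rot: [-2.223, -2.22, -0.0]
ft_force: [1.0, 9.9, -2.9]
width: 0.383
grasp_force: 29.8
```

```bash
python3 - <<'E'
from h import *
s=readout.get_state();print(s["ft_force"],s["ft_torque"],s["eef_pos"],s["width"])
snap("scene","pics/s15.png")
E
```

```text
[ 0.95141808  9.90142498 -2.92047912] [ 2.30687553e+00 -1.80445150e-01 -1.17158040e-03] [0.57249131 0.55074596 0.23866399] 0.38327866445629444
```

Emit:
{"op": "step_arm", "data": {"commands": [{"xyz": [-0.001, 0, -0.009], "spin": 0, "jaw": -1}, {"xyz": [-0.001, 0, -0.018], "spin": 0, "jaw": -1}, {"xyz": [-0.002, 0, -0.027], "spin": 0, "jaw": -1}, {"xyz": [-0.003, 0, -0.036], "spin": 0, "jaw": -1}, {"xyz": [-0.005, 0, -0.044], "spin": 0, "jaw": -1}, {"xyz": [-0.007, 0, -0.052], "spin": 0, "jaw": -1}, {"xyz": [-0.01, 0, -0.06], "spin": 0, "jaw": -1}, {"xyz": [-0.013, 0, -0.067], "spin": 0, "jaw": -1}, {"xyz": [-0.016, 0, -0.074], "spin": 0, "jaw": -1}, {"xyz": [-0.016, 0, -0.074], "spin": 0, "jaw": -1}]}}

```text
time: 27.33
eef_pos: [0.5726, 0.535, 0.3152]
ee_rot: [2.223, 2.219, 0.003]
ft_force: [-0.8, 3.2, -0.8]
width: 0.383
grasp_force: 30.0
```

```bash
python3 - <<'E'
from h import *
s=readout.get_state();print(s["ft_force"],s["ft_torque"],s["eef_pos"],s["width"])
a=snap("scene","pics/s16.png")
o=np.hstack([cv2.resize(load(f"pics/{n}.npz")["pixels"][170:290,440:600,::-1],(400,300),interpolation=cv2.INTER_CUBIC) for n in("s15","s16")])
cv2.imwrite("pics/c16.png",o)
E
```

```text
[-0.81453424  3.18119056 -0.82440406] [ 0.95207241  0.07633247 -0.07386447] [0.57260256 0.53498427 0.31519879] 0.3829818995085178
```

View pics/c16.png

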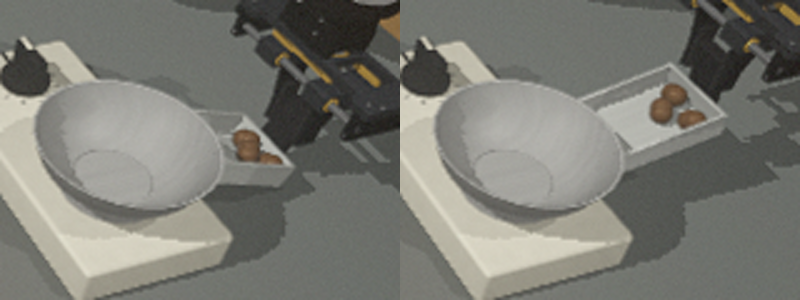

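I've now used all 14 pictures. The right half shows the scoop pitched with the nutmegs inside, and from here I'll work from masks, geometry and forces. Next I pitch slightly more, back off, raise well clear of the rim and go over the bowl.

Emit:
{"op": "step_arm", "data": {"commands": [{"xyz": [-0.001, 0, -0.003], "spin": 0, "jaw": -1}, {"xyz": [-0.003, 0, -0.006], "spin": 0, "jaw": -1}, {"xyz": [-0.005, 0, -0.009], "spin": 0, "jaw": -1}, {"xyz": [-0.007, 0, -0.012], "spin": 0, "jaw": -1}, {"xyz": [-0.007, 0, -0.012], "spin": 0, "jaw": -1}, {"xyz": [0.005, 0, -0.012], "spin": 0, "jaw": -1}, {"xyz": [0.015, 0, -0.012], "spin": 0, "jaw": -1}, {"xyz": [0.025, 0, -0.012], "spin": 0, "jaw": -1}, {"xyz": [0.035, 0, -0.012], "spin": 0, "jaw": -1}, {"xyz": [0.035, 0, -0.012], "spin": 0, "jaw": -1}]}}

```text
time: 28.22
eef_pos: [0.5714, 0.5717, 0.3237]
ee_rot: [-2.221, -2.222, 0.003]
ft_force: [-0.3, 0.9, -2.5]
width: 0.392
grasp_force: 30.0
```

Emit:
{"op": "step_arm", "data": {"commands": [{"xyz": [0, 0, -0.01], "spin": 0, "jaw": -1}, {"xyz": [0, 0, -0.02], "spin": 0, "jaw": -1}, {"xyz": [0, 0, -0.03], "spin": 0, "jaw": -1}, {"xyz": [0, 0, -0.04], "spin": 0, "jaw": -1}, {"xyz": [0, 0, -0.05], "spin": 0, "jaw": -1}, {"xyz": [0, 0, -0.06], "spin": 0, "jaw": -1}, {"xyz": [0, 0, -0.07], "spin": 0, "jaw": -1}, {"xyz": [0, 0, -0.08], "spin": 0, "jaw": -1}, {"xyz": [0, 0, -0.085], "spin": 0, "jaw": -1}, {"xyz": [0, 0, -0.085], "spin": 0, "jaw": -1}]}}

```text
time: 29.05
eef_pos: [0.5723, 0.5706, 0.4117]
ee_rot: [-2.222, -2.22, -0.004]
ft_force: [-0.5, 0.9, -0.8]
width: 0.387
grasp_force: 30.0
```

```bash
python3 - <<'E'
from h import *
np.set_printoptions(precision=1,suppress=True)
s=readout.get_state();print(s["ft_force"],s["eef_pos"]*1000,s["width"])
a=snap("scene","pics/s17.png"); P=np.array(s["eef_pos"])-[0,0,.164]
p=a["pixels"].astype(int)
# nut blobs
m=((p[...,0]-p[...,2]>35)&(p[...,0]<190)).astype(np.uint8);u,v=proj(a,P)[0].astype(int)
z=np.zeros_like(m);z[v-40:v+80,u-110:u+50]=m[v-40:v+80,u-110:u+50]
k,l,st,c=cv2.connectedComponentsWithStats(z);print("P",u,v,[(c[j],st[j,4]) for j in range(1,k) if st[j,4]>15])
# bright scoop pixels
b=(p.min(2)>150).astype(np.uint8);z=np.zeros_like(b);z[v-40:v+60,u-110:u+50]=b[v-40:v+60,u-110:u+50]
k,l,st,c=cv2.connectedComponentsWithStats(z);j=1+np.argmax(st[1:,4]);print(st[j],c[j])
for ph in(5,10,15,20,25,30):
    t=np.radians(ph);f=lambda x,yy,zz:P+[yy,(x*np.cos(t)-zz*np.sin(t))/1000,(x*np.sin(t)+zz*np.cos(t))/1000]
    print(ph,proj(a,[f(-135,.04,-32),f(-135,-.04,-32),f(-10,.042,-29),f(-10,-.042,-29),f(-100,.042,-56)]).round().astype(int).tolist())
E
```

```text
[-0.5  0.9 -0.8] [572.3 570.6 411.7] 0.38683630750373166
P 593 158 [(array([558.6, 138.6]), np.int32(1273)), (array([599.2, 129.8]), np.int32(137)), (array([635.2, 124. ]), np.int32(113)), (array([588.8, 131.1]), np.int32(16)), (array([628.5, 135.4]), np.int32(56)), (array([598.7, 148.9]), np.int32(64)), (array([612.5, 148.5]), np.int32(19)), (array([622.3, 182.7]), np.int32(1629)), (array([552.7, 189.2]), np.int32(174))]
[530 171  67  34 811] [564.2 186.2]
5 [[551, 195], [529, 174], [598, 180], [574, 160], [561, 199]]
10 [[550, 198], [529, 178], [599, 180], [574, 160], [562, 202]]
15 [[550, 202], [529, 181], [600, 180], [575, 160], [563, 203]]
20 [[551, 204], [530, 184], [601, 180], [576, 160], [564, 205]]
25 [[552, 207], [531, 187], [602, 180], [577, 159], [566, 206]]
30 [[553, 209], [532, 189], [603, 180], [578, 159], [568, 207]]
```

Emit:
{"op": "step_arm", "data": {"commands": [{"xyz": [-0.01, 0.002, 0], "spin": 0, "jaw": -1}, {"xyz": [-0.025, 0.004, 0], "spin": 0, "jaw": -1}, {"xyz": [-0.045, 0.006, 0], "spin": 0, "jaw": -1}, {"xyz": [-0.065, 0.008, 0], "spin": 0, "jaw": -1}, {"xyz": [-0.085, 0.008, 0], "spin": 0, "jaw": -1}, {"xyz": [-0.105, 0.008, 0], "spin": 0, "jaw": -1}, {"xyz": [-0.125, 0.008, 0], "spin": 0, "jaw": -1}, {"xyz": [-0.145, 0.008, 0], "spin": 0, "jaw": -1}, {"xyz": [-0.165, 0.008, 0], "spin": 0, "jaw": -1}, {"xyz": [-0.175, 0.008, 0], "spin": 0, "jaw": -1}]}}

```text
time: 29.93
eef_pos: [0.5807, 0.3927, 0.4093]
ee_rot: [2.224, 2.217, -0.002]
ft_force: [0.6, -1.0, -2.3]
width: 0.385
grasp_force: 30.0
```

Emit:
{"op": "step_arm", "data": {"commands": [{"xyz": [0, 0, 0.008], "spin": 0, "jaw": -1}, {"xyz": [0, 0, 0.016], "spin": 0, "jaw": -1}, {"xyz": [0, 0, 0.026], "spin": 0, "jaw": -1}, {"xyz": [0, 0, 0.036], "spin": 0, "jaw": -1}, {"xyz": [0, 0, 0.046], "spin": 0, "jaw": -1}, {"xyz": [0, 0, 0.056], "spin": 0, "jaw": -1}, {"xyz": [0, 0, 0.066], "spin": 0, "jaw": -1}, {"xyz": [0, 0, 0.074], "spin": 0, "jaw": -1}, {"xyz": [0, 0, 0.074], "spin": 0, "jaw": -1}, {"xyz": [0, 0, 0.074], "spin": 0, "jaw": -1}]}}

```text
time: 30.77
eef_pos: [0.58, 0.3959, 0.3356]
ee_rot: [-2.222, -2.221, -0.001]
ft_force: [0.5, 1.4, -0.4]
width: 0.389
grasp_force: 30.0
```

Emit:
{"op": "step_arm", "data": {"commands": [{"xyz": [-0.003, 0, 0], "spin": 0, "jaw": -1}, {"xyz": [-0.006, 0, 0], "spin": 0, "jaw": -1}, {"xyz": [-0.009, 0, 0], "spin": 0, "jaw": -1}, {"xyz": [-0.012, 0, 0], "spin": 0, "jaw": -1}, {"xyz": [-0.015, 0, 0], "spin": 0, "jaw": -1}, {"xyz": [-0.018, 0, 0], "spin": 0, "jaw": -1}, {"xyz": [-0.021, 0, 0], "spin": 0, "jaw": -1}, {"xyz": [-0.024, 0, 0], "spin": 0, "jaw": -1}, {"xyz": [-0.024, 0, 0], "spin": 0, "jaw": -1}, {"xyz": [-0.024, 0, 0], "spin": 0, "jaw": -1}]}}

```text
time: 31.6
eef_pos: [0.5786, 0.38, 0.3444]
ee_rot: [-2.209, -2.223, -0.036]
ft_force: [0.7, 28.1, 23.3]
width: 0.384
grasp_force: 30.0
```

```bash
cat > nuts.py <<'E'
from h import *
np.set_printoptions(precision=1,suppress=True)
s=readout.get_state();print(s["ft_force"],s["ft_torque"],s["eef_pos"]*1000,s["width"])
a=snap("scene","pics/s18.png"); P=np.array(s["eef_pos"])-[0,0,.164]; p=a["pixels"].astype(int);u,v=proj(a,P)[0].astype(int)
m=((p[...,0]-p[...,2]>35)&(p[...,0]<190)).astype(np.uint8);z=np.zeros_like(m);z[v-30:v+80,u-100:u+40]=m[v-30:v+80,u-100:u+40]
k,l,st,c=cv2.connectedComponentsWithStats(z);print("P",u,v,[(c[j],st[j,4]) for j in range(1,k) if st[j,4]>15])
b=(p.min(2)>150).astype(np.uint8);z=np.zeros_like(b);z[v-10:v+60,u-80:u+30]=b[v-10:v+60,u-80:u+30]
for ph in(0,20,30,40,50,60,70):
    t=np.radians(ph);f=lambda x,yy,zz:P+[yy,(x*np.cos(t)-zz*np.sin(t))/1000,(x*np.sin(t)+zz*np.cos(t))/1000]
    print(ph,proj(a,[f(-135,.04,-32),f(-135,-.04,-32),f(-10,.042,-29),f(-10,-.042,-29),f(-100,.042,-56),f(-80,0,-45)]).round().astype(int).tolist())
print("bowl bottom",proj(a,[.581,.333,.068]))
E
python3 nuts.py
```

```text
[ 0.7 28.1 23.3] [ 6.4 -0.  -0. ] [578.6 380.  344.4] 0.384281264348976
P 516 198 [(array([521.2, 174.9]), np.int32(54)), (array([508.9, 173. ]), np.int32(16)), (array([546. , 178.3]), np.int32(49)), (array([528.8, 192.1]), np.int32(19)), (array([477.4, 224. ]), np.int32(99)), (array([485.2, 234.7]), np.int32(64))]
0 [[471, 232], [453, 210], [519, 221], [499, 198], [482, 237], [481, 220]]
20 [[474, 244], [456, 222], [523, 220], [502, 198], [488, 244], [486, 226]]
30 [[477, 248], [460, 226], [525, 220], [504, 197], [493, 246], [489, 228]]
40 [[482, 251], [464, 229], [527, 219], [506, 196], [498, 247], [494, 228]]
50 [[488, 253], [470, 231], [529, 217], [508, 195], [504, 247], [499, 228]]
60 [[495, 254], [477, 232], [531, 216], [510, 194], [511, 246], [504, 227]]
70 [[502, 253], [485, 231], [533, 214], [512, 192], [518, 243], [510, 226]]
bowl bottom [[486.  237.9]]
```

Emit:
{"op": "step_arm", "data": {"commands": [{"xyz": [0.008, 0, -0.004], "spin": 0, "jaw": -1}, {"xyz": [0.016, 0, -0.008], "spin": 0, "jaw": -1}, {"xyz": [0.02, 0, -0.014], "spin": 0, "jaw": -1}, {"xyz": [0.02, 0, -0.02], "spin": 0, "jaw": -1}, {"xyz": [0.02, 0, -0.03], "spin": 0, "jaw": -1}, {"xyz": [0.02, 0, -0.04], "spin": 0, "jaw": -1}, {"xyz": [0.02, 0, -0.05], "spin": 0, "jaw": -1}, {"xyz": [0.02, 0, -0.06], "spin": 0, "jaw": -1}, {"xyz": [0.02, 0, -0.07], "spin": 0, "jaw": -1}, {"xyz": [0.02, 0, -0.07], "spin": 0, "jaw": -1}]}}

```text
time: 32.48
eef_pos: [0.5804, 0.3915, 0.4089]
ee_rot: [2.222, 2.219, 0.006]
ft_force: [0.1, 0.8, -1.9]
width: 0.387
grasp_force: 30.0
```

```bash
cat >> nuts.py <<'E'
for (x0,y0) in ():pass
q=p[v-20:v+60,u-80:u+30]; b=(q.min(2)>140)
k,l,st,c=cv2.connectedComponentsWithStats(b.astype(np.uint8)); print("bright",[(c[j]+[u-80,v-20],(st[j,:2]+[u-80,v-20]).tolist(),st[j,2:]) for j in range(1,k) if st[j,4]>60])
E
python3 nuts.py
```

```text
[ 0.1  0.8 -1.9] [ 0.1 -0.   0. ] [580.4 391.5 408.9] 0.3871131316499267
P 530 175 [(array([522.4, 147.2]), np.int32(17)), (array([537.6, 150.5]), np.int32(48)), (array([561.9, 152.9]), np.int32(52)), (array([543.9, 166.4]), np.int32(23)), (array([486.1, 203.1]), np.int32(119)), (array([495.4, 213.3]), np.int32(67))]
0 [[484, 210], [464, 188], [534, 199], [511, 176], [495, 216], [494, 198]]
20 [[486, 223], [467, 201], [538, 198], [515, 176], [501, 224], [498, 205]]
30 [[489, 228], [471, 206], [540, 198], [517, 175], [505, 226], [502, 207]]
40 [[494, 232], [475, 210], [542, 197], [519, 174], [511, 227], [506, 208]]
50 [[500, 234], [481, 212], [544, 195], [521, 173], [517, 227], [511, 208]]
60 [[507, 234], [488, 213], [546, 194], [523, 172], [524, 226], [517, 207]]
70 [[515, 234], [496, 212], [548, 192], [525, 170], [532, 224], [523, 206]]
bowl bottom [[486.  237.9]]
bright [(array([491.1, 206.8]), [450, 177], array([  89,   58, 1742], dtype=int32))]
```

```bash
cat > sil.py <<'E'
from h import *
import sys
from scipy.optimize import least_squares
np.set_printoptions(precision=1,suppress=True)
s=readout.get_state();P=np.array(s["eef_pos"])-[0,0,.164]
a=snap("scene","pics/sil.png");r=load("pics/s13.npz")
d=(np.abs(a["pixels"].astype(int)-r["pixels"].astype(int)).max(2)>25)
bright=a["pixels"].min(2)>150
u,v=proj(a,P)[0].astype(int)
m=(d&bright);z=np.zeros(m.shape,np.uint8);z[v-25:v+80,u-90:u+35]=m[v-25:v+80,u-90:u+35]
z=cv2.morphologyEx(z,cv2.MORPH_OPEN,np.ones((2,2)));k,l,st,c=cv2.connectedComponentsWithStats(z);j=1+np.argmax(st[1:,4])
q=np.argwhere(l==j)[:,::-1];h=cv2.approxPolyDP(cv2.convexHull(q.astype(np.int32)),2,True)[:,0]
print("P",u,v,"area",st[j,4],"hull",h.tolist())
for ph in range(-30,91,10):
    t=np.radians(ph);f=lambda x,yy,zz:P+[yy,(x*np.cos(t)-zz*np.sin(t))/1000,(x*np.sin(t)+zz*np.cos(t))/1000]
    H=cv2.convexHull(proj(a,[f(x,yy,zz) for yy in(-.041,.041) for x,zz in((-135,-32),(-100,-56),(-7,-56),(-7,-29),(-100,-29))]).astype(np.float32))
    i=cv2.intersectConvexConvex(H,cv2.convexHull(q.astype(np.float32)))[0];ar=cv2.contourArea(cv2.convexHull(q.astype(np.float32)))
    print(ph,"IoU %.2f"%(i/(cv2.contourArea(H)+ar-i)))
E
python3 sil.py
```

```text
P 530 176 area 585 hull [[534, 203], [514, 212], [495, 204], [493, 199], [517, 187]]
-30 IoU 0.24
-20 IoU 0.33
-10 IoU 0.36
0 IoU 0.34
10 IoU 0.31
20 IoU 0.29
30 IoU 0.28
40 IoU 0.28
50 IoU 0.28
60 IoU 0.26
70 IoU 0.22
80 IoU 0.17
90 IoU 0.11
```

The nutmegs are still in the scoop, because the inner wall's slope lifts the lip instead of tipping it. New plan: hook the lip again to about 27°, then over the bowl jerk the scoop back from under the nutmegs.

Emit:
{"op": "step_arm", "data": {"commands": [{"xyz": [0.01, 0, 0], "spin": 0, "jaw": -1}, {"xyz": [0.025, 0, 0], "spin": 0, "jaw": -1}, {"xyz": [0.045, 0, 0], "spin": 0, "jaw": -1}, {"xyz": [0.065, 0, 0], "spin": 0, "jaw": -1}, {"xyz": [0.085, 0, 0], "spin": 0, "jaw": -1}, {"xyz": [0.105, 0, 0], "spin": 0, "jaw": -1}, {"xyz": [0.125, 0, 0], "spin": 0, "jaw": -1}, {"xyz": [0.145, 0, 0], "spin": 0, "jaw": -1}, {"xyz": [0.165, 0, 0], "spin": 0, "jaw": -1}, {"xyz": [0.18, 0, 0], "spin": 0, "jaw": -1}]}}

```text
time: 33.42
eef_pos: [0.5792, 0.574, 0.404]
ee_rot: [-2.22, -2.221, 0.003]
ft_force: [0.3, -0.1, -2.3]
width: 0.389
grasp_force: 30.0
```

Emit:
{"op": "step_arm", "data": {"commands": [{"xyz": [0, 0, 0.01], "spin": 0, "jaw": -1}, {"xyz": [0, 0, 0.02], "spin": 0, "jaw": -1}, {"xyz": [0, 0, 0.035], "spin": 0, "jaw": -1}, {"xyz": [0, 0, 0.05], "spin": 0, "jaw": -1}, {"xyz": [0, 0, 0.065], "spin": 0, "jaw": -1}, {"xyz": [0, 0, 0.08], "spin": 0, "jaw": -1}, {"xyz": [0, 0, 0.095], "spin": 0, "jaw": -1}, {"xyz": [0, 0, 0.104], "spin": 0, "jaw": -1}, {"xyz": [0, 0, 0.104], "spin": 0, "jaw": -1}, {"xyz": [0, 0, 0.104], "spin": 0, "jaw": -1}]}}

```text
time: 34.25
eef_pos: [0.5804, 0.5709, 0.3011]
ee_rot: [2.223, 2.219, -0.002]
ft_force: [0.3, 1.1, -1.2]
width: 0.39
grasp_force: 30.0
```

Emit:
{"op": "step_arm", "data": {"commands": [{"xyz": [-0.006, 0, 0], "spin": 0, "jaw": -1}, {"xyz": [-0.012, 0, 0], "spin": 0, "jaw": -1}, {"xyz": [-0.018, 0, 0], "spin": 0, "jaw": -1}, {"xyz": [-0.024, 0, 0], "spin": 0, "jaw": -1}, {"xyz": [-0.03, 0, 0], "spin": 0, "jaw": -1}, {"xyz": [-0.035, 0, 0], "spin": 0, "jaw": -1}, {"xyz": [-0.038, 0, 0], "spin": 0, "jaw": -1}, {"xyz": [-0.038, 0, 0], "spin": 0, "jaw": -1}, {"xyz": [-0.038, 0, 0], "spin": 0, "jaw": -1}, {"xyz": [-0.038, 0, 0], "spin": 0, "jaw": -1}]}}

```text
time: 35.08
eef_pos: [0.58, 0.5339, 0.3017]
ee_rot: [-2.222, -2.221, -0.0]
ft_force: [-0.6, 0.5, -1.3]
width: 0.389
grasp_force: 30.0
```

```bash
python3 nuts.py
```

```text
[-0.6  0.5 -1.3] [0. 0. 0.] [580.  533.9 301.7] 0.38929500613085705
P 564 200 [(array([570.1, 176.9]), np.int32(63)), (array([599.8, 173. ]), np.int32(58)), (array([594.8, 181.9]), np.int32(51)), (array([579.1, 193.9]), np.int32(19))]
0 [[523, 232], [504, 211], [567, 221], [545, 200], [533, 237], [530, 220]]
20 [[524, 243], [505, 222], [571, 221], [549, 199], [537, 243], [534, 226]]
30 [[526, 247], [508, 226], [573, 220], [550, 199], [541, 245], [537, 227]]
40 [[530, 250], [512, 229], [575, 219], [552, 198], [545, 246], [541, 228]]
50 [[535, 252], [517, 231], [577, 218], [554, 197], [551, 246], [545, 228]]
60 [[541, 252], [523, 232], [579, 217], [556, 196], [557, 244], [550, 227]]
70 [[548, 251], [529, 231], [580, 215], [558, 194], [563, 242], [555, 226]]
bowl bottom [[486.  237.9]]
bright [(array([515.3, 225.8]), [484, 200], array([  88,   53, 2452], dtype=int32)), (array([515.6, 256. ]), [501, 247], array([ 27,  13, 147], dtype=int32))]
```

Emit:
{"op": "step_arm", "data": {"commands": [{"xyz": [-0.001, 0, -0.008], "spin": 0, "jaw": -1}, {"xyz": [-0.002, 0, -0.016], "spin": 0, "jaw": -1}, {"xyz": [-0.004, 0, -0.022], "spin": 0, "jaw": -1}, {"xyz": [-0.006, 0, -0.026], "spin": 0, "jaw": -1}, {"xyz": [-0.009, 0, -0.03], "spin": 0, "jaw": -1}, {"xyz": [-0.012, 0, -0.034], "spin": 0, "jaw": -1}, {"xyz": [-0.015, 0, -0.038], "spin": 0, "jaw": -1}, {"xyz": [-0.018, 0, -0.041], "spin": 0, "jaw": -1}, {"xyz": [-0.02, 0, -0.043], "spin": 0, "jaw": -1}, {"xyz": [-0.02, 0, -0.043], "spin": 0, "jaw": -1}]}}

```text
time: 35.97
eef_pos: [0.5802, 0.5133, 0.3457]
ee_rot: [-2.223, -2.22, -0.002]
ft_force: [-0.3, 2.4, -1.1]
width: 0.387
grasp_force: 30.0
```

```bash
python3 nuts.py | head -2
```

```text
[-0.3  2.4 -1.1] [ 0.9  0.1 -0. ] [580.2 513.3 345.7] 0.386867734896625
P 564 187 [(array([571.3, 163.6]), np.int32(63)), (array([600.6, 158.9]), np.int32(32)), (array([558.2, 161.8]), np.int32(16)), (array([596.2, 167.9]), np.int32(51)), (array([579.8, 180.2]), np.int32(17)), (array([524.1, 214.1]), np.int32(96)), (array([533.2, 224.5]), np.int32(62))]
```

Emit:
{"op": "step_arm", "data": {"commands": [{"xyz": [0.001, 0, 0], "spin": 0, "jaw": -1}, {"xyz": [0.003, 0, 0], "spin": 0, "jaw": -1}, {"xyz": [0.006, 0, 0], "spin": 0, "jaw": -1}, {"xyz": [0.01, 0, 0], "spin": 0, "jaw": -1}, {"xyz": [0.014, 0, 0], "spin": 0, "jaw": -1}, {"xyz": [0.018, 0, 0], "spin": 0, "jaw": -1}, {"xyz": [0.022, 0, 0], "spin": 0, "jaw": -1}, {"xyz": [0.026, 0, 0], "spin": 0, "jaw": -1}, {"xyz": [0.029, 0, 0], "spin": 0, "jaw": -1}, {"xyz": [0.03, 0, -0.001], "spin": 0, "jaw": -1}]}}

```text
time: 36.85
eef_pos: [0.58, 0.5442, 0.3454]
ee_rot: [-2.222, -2.221, 0.001]
ft_force: [0.6, 0.2, -2.0]
width: 0.382
grasp_force: 30.0
```

Emit:
{"op": "step_arm", "data": {"commands": [{"xyz": [0.001, 0, -0.003], "spin": 0, "jaw": -1}, {"xyz": [0.001, 0, -0.008], "spin": 0, "jaw": -1}, {"xyz": [0.001, 0, -0.016], "spin": 0, "jaw": -1}, {"xyz": [0.001, 0, -0.026], "spin": 0, "jaw": -1}, {"xyz": [0.001, 0, -0.036], "spin": 0, "jaw": -1}, {"xyz": [0.001, 0, -0.046], "spin": 0, "jaw": -1}, {"xyz": [0.001, 0, -0.056], "spin": 0, "jaw": -1}, {"xyz": [0.001, 0, -0.064], "spin": 0, "jaw": -1}, {"xyz": [0.001, 0, -0.068], "spin": 0, "jaw": -1}, {"xyz": [0.001, 0, -0.07], "spin": 0, "jaw": -1}]}}

```text
time: 37.68
eef_pos: [0.5803, 0.5446, 0.4169]
ee_rot: [-2.223, -2.22, -0.002]
ft_force: [-0.4, -0.3, -1.3]
width: 0.384
grasp_force: 30.0
```

```bash
python3 nuts.py
```

```text
[-0.4 -0.3 -1.3] [ 0.1  0.  -0. ] [580.3 544.6 416.9] 0.3842185348814797
P 588 160 [(array([561.3, 142.5]), np.int32(757)), (array([582.5, 132.7]), np.int32(18)), (array([598.5, 136.1]), np.int32(83)), (array([622.3, 137.3]), np.int32(49)), (array([592.7, 151.3]), np.int32(61)), (array([606.4, 150.6]), np.int32(22)), (array([613.7, 180.3]), np.int32(1029)), (array([548.3, 193.5]), np.int32(192))]
0 [[545, 194], [523, 173], [592, 183], [567, 162], [554, 200], [551, 183]]
20 [[545, 207], [523, 186], [595, 182], [570, 162], [558, 208], [555, 190]]
30 [[547, 212], [526, 191], [597, 182], [572, 161], [562, 210], [558, 192]]
40 [[551, 216], [530, 195], [599, 181], [574, 160], [567, 211], [562, 193]]
50 [[556, 218], [535, 197], [602, 180], [576, 159], [573, 211], [566, 193]]
60 [[562, 219], [541, 198], [604, 178], [578, 158], [579, 210], [571, 192]]
70 [[570, 218], [548, 198], [606, 177], [580, 156], [586, 208], [577, 191]]
bowl bottom [[486.  237.9]]
bright [(array([561.2, 188.4]), [525, 163], array([  73,   49, 1103], dtype=int32)), (array([513. , 215.4]), [508, 209], array([ 15,  11, 102], dtype=int32))]
```

Emit:
{"op": "step_arm", "data": {"commands": [{"xyz": [-0.005, 0, 0.003], "spin": 0, "jaw": -1}, {"xyz": [-0.015, 0, 0.006], "spin": 0, "jaw": -1}, {"xyz": [-0.029, 0, 0.01], "spin": 0, "jaw": -1}, {"xyz": [-0.043, 0, 0.013], "spin": 0, "jaw": -1}, {"xyz": [-0.057, 0, 0.016], "spin": 0, "jaw": -1}, {"xyz": [-0.071, 0, 0.018], "spin": 0, "jaw": -1}, {"xyz": [-0.085, 0, 0.02], "spin": 0, "jaw": -1}, {"xyz": [-0.1, 0, 0.02], "spin": 0, "jaw": -1}, {"xyz": [-0.115, 0, 0.02], "spin": 0, "jaw": -1}, {"xyz": [-0.13, 0, 0.02], "spin": 0, "jaw": -1}]}}

```text
time: 38.57
eef_pos: [0.5799, 0.4132, 0.3947]
ee_rot: [2.223, 2.22, -0.002]
ft_force: [0.7, 0.2, -2.0]
width: 0.392
grasp_force: 30.0
```

```bash
python3 nuts.py | head -2
```

```text
[ 0.7  0.2 -2. ] [ 0.1  0.  -0. ] [579.9 413.2 394.7] 0.39174039421151413
P 536 179 [(array([528.8, 151.1]), np.int32(18)), (array([544.3, 154.4]), np.int32(51)), (array([568. , 156.9]), np.int32(55)), (array([550.4, 169.8]), np.int32(20)), (array([495. , 207.4]), np.int32(114)), (array([504. , 217.5]), np.int32(63))]
```

Emit:
{"op": "step_arm", "data": {"commands": [{"xyz": [-0.01, 0, 0], "spin": 0, "jaw": -1}, {"xyz": [-0.022, 0, 0], "spin": 0, "jaw": -1}, {"xyz": [-0.03, 0, 0], "spin": 0, "jaw": -1}, {"xyz": [-0.03, 0, 0], "spin": 0, "jaw": -1}, {"xyz": [-0.03, 0, 0], "spin": 0, "jaw": -1}, {"xyz": [0.011, 0, 0], "spin": 0, "jaw": -1}, {"xyz": [0.052, 0, 0], "spin": 0, "jaw": -1}, {"xyz": [0.075, 0, 0], "spin": 0, "jaw": -1}, {"xyz": [0.075, 0, 0], "spin": 0, "jaw": -1}, {"xyz": [0.075, 0, 0], "spin": 0, "jaw": -1}]}}

```text
time: 39.45
eef_pos: [0.5787, 0.4923, 0.3945]
ee_rot: [-2.217, -2.224, 0.001]
ft_force: [0.4, -0.6, -1.3]
width: 0.392
grasp_force: 30.0
```

```bash
python3 nuts.py
```

```text
[ 0.4 -0.6 -1.3] [-0. -0.  0.] [578.7 492.3 394.5] 0.3917573464461014
P 564 172 [(array([558.5, 144.9]), np.int32(17)), (array([573.5, 148.5]), np.int32(76)), (array([597.4, 150. ]), np.int32(57)), (array([581. , 162.9]), np.int32(19)), (array([585. , 171.8]), np.int32(22)), (array([599.5, 181.6]), np.int32(83)), (array([483.5, 233.8]), np.int32(161))]
0 [[521, 206], [500, 184], [568, 194], [545, 173], [531, 211], [529, 194]]
20 [[522, 219], [502, 197], [572, 194], [548, 173], [536, 219], [532, 201]]
30 [[524, 223], [505, 202], [574, 193], [550, 172], [540, 221], [536, 203]]
40 [[529, 227], [509, 205], [576, 193], [552, 171], [545, 222], [540, 204]]
50 [[534, 229], [514, 208], [578, 191], [554, 170], [551, 222], [544, 204]]
60 [[541, 229], [521, 209], [580, 190], [556, 169], [557, 221], [550, 203]]
70 [[548, 229], [528, 208], [582, 188], [558, 167], [564, 219], [555, 201]]
bowl bottom [[486.  237.9]]
bright [(array([526.2, 187.1]), [503, 174], array([47, 27, 84], dtype=int32)), (array([522.4, 208.6]), [484, 181], array([  90,   51, 2124], dtype=int32))]
```

The mask shows all nutmeg pixels (area 161) at (483,234), which is the bowl's bottom, and none left in the scoop. Next I carry the scoop back.

Emit:
{"op": "step_arm", "data": {"commands": [{"xyz": [0, 0, -0.015], "spin": 0, "jaw": -1}, {"xyz": [0, 0, -0.03], "spin": 0, "jaw": -1}, {"xyz": [-0.02, 0, -0.035], "spin": 0, "jaw": -1}, {"xyz": [-0.05, 0.01, -0.035], "spin": 0, "jaw": -1}, {"xyz": [-0.085, 0.02, -0.035], "spin": 0, "jaw": -1}, {"xyz": [-0.12, 0.03, -0.035], "spin": 0, "jaw": -1}, {"xyz": [-0.155, 0.04, -0.035], "spin": 0, "jaw": -1}, {"xyz": [-0.19, 0.05, -0.035], "spin": 0, "jaw": -1}, {"xyz": [-0.225, 0.05, -0.035], "spin": 0, "jaw": -1}, {"xyz": [-0.26, 0.05, -0.035], "spin": 0, "jaw": -1}]}}

```text
time: 40.33
eef_pos: [0.6302, 0.2261, 0.4311]
ee_rot: [2.225, 2.217, 0.001]
ft_force: [0.7, -0.7, -1.6]
width: 0.381
grasp_force: 30.0
```

Emit:
{"op": "step_arm", "data": {"commands": [{"xyz": [-0.035, 0, 0], "spin": 0, "jaw": -1}, {"xyz": [-0.07, 0, 0], "spin": 0, "jaw": -1}, {"xyz": [-0.105, 0, 0], "spin": 0, "jaw": -1}, {"xyz": [-0.14, 0, 0], "spin": 0, "jaw": -1}, {"xyz": [-0.175, 0, 0], "spin": 0, "jaw": -1}, {"xyz": [-0.21, 0, 0], "spin": 0, "jaw": -1}, {"xyz": [-0.245, 0, 0], "spin": 0, "jaw": -1}, {"xyz": [-0.28, 0, 0], "spin": 0, "jaw": -1}, {"xyz": [-0.315, 0, 0], "spin": 0, "jaw": -1}, {"xyz": [-0.35, 0, 0], "spin": 0, "jaw": -1}]}}

```text
time: 41.17
eef_pos: [0.6286, -0.1233, 0.4315]
ee_rot: [2.224, 2.218, 0.001]
ft_force: [0.8, -0.3, -1.0]
width: 0.387
grasp_force: 30.0
```

Emit:
{"op": "step_arm", "data": {"commands": [{"xyz": [-0.03, 0, 0], "spin": 0.1, "jaw": -1}, {"xyz": [-0.06, 0, 0], "spin": 0.2, "jaw": -1}, {"xyz": [-0.09, 0, 0], "spin": 0.3, "jaw": -1}, {"xyz": [-0.12, 0, 0], "spin": 0.4, "jaw": -1}, {"xyz": [-0.15, 0, 0], "spin": 0.5, "jaw": -1}, {"xyz": [-0.18, 0, 0], "spin": 0.6, "jaw": -1}, {"xyz": [-0.199, 0, 0], "spin": 0.7, "jaw": -1}, {"xyz": [-0.199, 0, 0], "spin": 0.8, "jaw": -1}, {"xyz": [-0.199, 0, 0], "spin": 0.9, "jaw": -1}, {"xyz": [-0.199, 0, 0], "spin": 1.0, "jaw": -1}]}}

```text
time: 42.0
eef_pos: [0.6283, -0.3211, 0.4311]
ee_rot: [3.018, 0.872, 0.001]
ft_force: [-0.1, 0.3, -1.0]
width: 0.386
grasp_force: 30.0
```

Emit:
{"op": "step_arm", "data": {"commands": [{"xyz": [0, 0, 0], "spin": 0.1, "jaw": -1}, {"xyz": [0, 0, 0], "spin": 0.2, "jaw": -1}, {"xyz": [0, 0, 0], "spin": 0.3, "jaw": -1}, {"xyz": [0, 0, 0], "spin": 0.4, "jaw": -1}, {"xyz": [0, 0, 0], "spin": 0.5, "jaw": -1}, {"xyz": [0, 0, 0], "spin": 0.6, "jaw": -1}, {"xyz": [0, 0, 0], "spin": 0.64, "jaw": -1}, {"xyz": [0, 0, 0], "spin": 0.64, "jaw": -1}, {"xyz": [0, 0, 0], "spin": 0.64, "jaw": -1}, {"xyz": [0, 0, 0], "spin": 0.64, "jaw": -1}]}}

```text
time: 42.83
eef_pos: [0.6289, -0.32, 0.4311]
ee_rot: [-3.14, 0.109, -0.001]
ft_force: [-0.0, -0.4, -0.3]
width: 0.389
grasp_force: 30.0
```

```bash
python3 - <<'E'
from h import *
np.set_printoptions(precision=4,suppress=True)
s=readout.get_state();R=Ro.from_rotvec(s["ee_rot"]).as_matrix();print(s["eef_pos"],s["joints"],"x",R[:2,0],"y",R[:2,1],np.degrees(np.arctan2(R[1,1],R[0,1])))
a=snap("scene","pics/s20.png");b=snap("side","pics/d20.png");p=a["pixels"].astype(int)
# nuts in bowl?
q=p[190:270,440:540];m=((q[...,0]-q[...,2]>35)&(q[...,0]<190)).astype(np.uint8);k,l,st,c=cv2.connectedComponentsWithStats(m);print([(c[j]+[440,190],st[j,4]) for j in range(1,k) if st[j,4]>15])
E
```

```text
[ 0.6289 -0.32    0.4311] [ 0.131   0.5274  0.4349  1.1896 -0.215   1.468  -1.1049] x [ 0.9976 -0.0692] y [-0.0692 -0.9976] -93.96591348809496
[(array([485.3231, 232.1385]), np.int32(65)), (array([483.1714, 241.2857]), np.int32(35))]
```

```bash
python3 - <<'E'
from h import *
np.set_printoptions(precision=1,suppress=True)
for fn,box in(("s20",(440,190,540,270)),("s18",(440,190,540,270)),("d20",(235,330,330,410))):
    p=load(f"pics/{fn}.npz")["pixels"].astype(int);x0,y0,x1,y1=box;q=p[y0:y1,x0:x1]
    for th in(15,25,35):
        m=(q[...,0]-q[...,2]>th).astype(np.uint8);k,l,st,c=cv2.connectedComponentsWithStats(m);print(fn,th,[((c[j]+[x0,y0]).tolist(),st[j,2:].tolist()) for j in range(1,k) if st[j,4]>8])
E
```

```text
s20 15 [([441.8, 193.25], [6, 8, 20]), ([472.06241395135385, 244.23313446535107], [93, 80, 2179]), ([483.52, 235.90666666666667], [19, 22, 225])]
s20 25 [([483.76881720430106, 235.53763440860214], [18, 21, 186])]
s20 35 [([485.32307692307694, 232.13846153846154], [15, 10, 65]), ([483.1714285714286, 241.28571428571428], [7, 8, 35])]
s18 15 [([465.94329896907215, 196.49484536082474], [23, 17, 194]), ([440.54545454545456, 194.54545454545453], [3, 6, 11]), ([472.7045338767193, 249.85583290881306], [93, 66, 1963]), ([483.81990521327015, 234.2085308056872], [14, 23, 211])]
s18 25 [([483.85641025641024, 234.1179487179487], [12, 23, 195])]
s18 35 [([483.51552795031057, 233.7639751552795], [12, 22, 161])]
d20 15 [([326.6714285714286, 361.1857142857143], [7, 26, 140]), ([285.53205128205127, 370.15705128205127], [25, 27, 312]), ([280.70811615785556, 399.9650037230082], [94, 33, 1343])]
d20 25 [([285.49270072992704, 370.26277372262774], [24, 25, 274])]
d20 35 [([277.1162790697674, 363.6511627906977], [9, 8, 43]), ([286.9, 368.9], [7, 8, 30]), ([289.8780487804878, 379.1951219512195], [9, 9, 41])]
```

Emit:
{"op": "step_arm", "data": {"commands": [{"xyz": [0, -0.005, 0.015], "spin": 0, "jaw": -1}, {"xyz": [0, -0.005, 0.035], "spin": 0, "jaw": -1}, {"xyz": [0, -0.005, 0.055], "spin": 0, "jaw": -1}, {"xyz": [0, -0.005, 0.075], "spin": 0, "jaw": -1}, {"xyz": [0, -0.005, 0.095], "spin": 0, "jaw": -1}, {"xyz": [0, -0.005, 0.115], "spin": 0, "jaw": -1}, {"xyz": [0, -0.005, 0.13], "spin": 0, "jaw": -1}, {"xyz": [0, -0.005, 0.14], "spin": 0, "jaw": -1}, {"xyz": [0, -0.005, 0.145], "spin": 0, "jaw": -1}, {"xyz": [0, -0.005, 0.145], "spin": 0, "jaw": -1}]}}

```text
time: 43.77
eef_pos: [0.6297, -0.3145, 0.2853]
ee_rot: [-3.139, 0.11, 0.001]
ft_force: [0.1, 0.6, -1.2]
width: 0.389
grasp_force: 30.0
```

Emit:
{"op": "step_arm", "data": {"commands": [{"xyz": [0, 0, 0.003], "spin": 0, "jaw": -1}, {"xyz": [0, 0, 0.006], "spin": 0, "jaw": -1}, {"xyz": [0, 0, 0.009], "spin": 0, "jaw": -1}, {"xyz": [0, 0, 0.012], "spin": 0, "jaw": -1}, {"xyz": [0, 0, 0.015], "spin": 0, "jaw": -1}, {"xyz": [0, 0, 0.018], "spin": 0, "jaw": -1}, {"xyz": [0, 0, 0.021], "spin": 0, "jaw": -1}, {"xyz": [0, 0, 0.024], "spin": 0, "jaw": -1}, {"xyz": [0, 0, 0.027], "spin": 0, "jaw": -1}, {"xyz": [0, 0, 0.03], "spin": 0, "jaw": -1}]}}

```text
time: 44.6
eef_pos: [0.6302, -0.3146, 0.2567]
ee_rot: [3.139, -0.11, 0.004]
ft_force: [3.4, 0.6, 4.1]
width: 0.39
grasp_force: 30.0
```

Emit:
{"op": "step_arm", "data": {"commands": [{"xyz": [0, 0, 0.003], "spin": 0, "jaw": -1}, {"xyz": [0, 0, 0.006], "spin": 0, "jaw": -1}, {"xyz": [0, 0, 0.009], "spin": 0, "jaw": -1}, {"xyz": [0, 0, 0.012], "spin": 0, "jaw": -1}, {"xyz": [0, 0, 0.014], "spin": 0, "jaw": -1}, {"xyz": [0, 0, 0.016], "spin": 0, "jaw": -1}, {"xyz": [0, 0, 0.018], "spin": 0, "jaw": -1}, {"xyz": [0, 0, 0.019], "spin": 0, "jaw": -1}, {"xyz": [0, 0, 0.02], "spin": 0, "jaw": -1}, {"xyz": [0, 0, 0.02], "spin": 0, "jaw": -1}]}}

```text
time: 45.43
eef_pos: [0.6296, -0.3145, 0.2355]
ee_rot: [-3.14, 0.11, 0.001]
ft_force: [0.9, -0.8, 2.8]
width: 0.383
grasp_force: 30.0
```

Emit:
{"op": "step_arm", "data": {"commands": [{"xyz": [0, 0, 0.001], "spin": 0, "jaw": -1}, {"xyz": [0, 0, 0.002], "spin": 0, "jaw": -1}, {"xyz": [0, 0, 0.003], "spin": 0, "jaw": -1}, {"xyz": [0, 0, 0.003], "spin": 0, "jaw": -1}, {"xyz": [0, 0, 0.003], "spin": 0, "jaw": -1}, {"xyz": [0, 0, 0.003], "spin": 0, "jaw": -1}, {"xyz": [0, 0, 0.003], "spin": 0, "jaw": -1}, {"xyz": [0, 0, 0.003], "spin": 0, "jaw": -1}, {"xyz": [0, 0, 0.003], "spin": 0, "jaw": -1}, {"xyz": [0, 0, 0.003], "spin": 0, "jaw": -1}]}}

```text
time: 46.27
eef_pos: [0.6296, -0.3146, 0.2327]
ee_rot: [-3.14, 0.11, 0.0]
ft_force: [1.8, -0.9, 0.9]
width: 0.382
grasp_force: 30.0
```

Emit:
{"op": "step_arm", "data": {"commands": [{"xyz": [0, 0, 0.001], "spin": 0, "jaw": -0.1}, {"xyz": [0, 0, 0.001], "spin": 0, "jaw": 0}, {"xyz": [0, 0, 0.001], "spin": 0, "jaw": 0.2}, {"xyz": [0, 0, 0.001], "spin": 0, "jaw": 0.3}, {"xyz": [0, 0, 0.001], "spin": 0, "jaw": 0.3}, {"xyz": [0, 0, 0.001], "spin": 0, "jaw": 0.3}, {"xyz": [0, 0, 0.001], "spin": 0, "jaw": 0.3}, {"xyz": [0, 0, -0.03], "spin": 0, "jaw": 0.3}, {"xyz": [0, 0, -0.07], "spin": 0, "jaw": 0.3}, {"xyz": [0, 0, -0.1], "spin": 0, "jaw": 0.3}]}}

```text
time: 47.1
eef_pos: [0.6297, -0.3147, 0.3351]
ee_rot: [3.139, -0.11, 0.001]
ft_force: [1.4, -0.4, 1.0]
width: 0.645
grasp_force: 0.0
```

Emit:
{"op": "step_arm", "data": {"commands": [{"xyz": [-0.03, 0, -0.03], "spin": 0, "jaw": 0.3}, {"xyz": [-0.06, 0, -0.06], "spin": 0, "jaw": 0.3}, {"xyz": [-0.1, -0.005, -0.085], "spin": 0, "jaw": 0.3}, {"xyz": [-0.13, -0.01, -0.085], "spin": 0, "jaw": 0.3}, {"xyz": [-0.16, -0.01, -0.085], "spin": 0, "jaw": 0.3}, {"xyz": [-0.18, -0.01, -0.085], "spin": 0, "jaw": 0.3}, {"xyz": [-0.18, -0.01, -0.085], "spin": 0, "jaw": 0.3}, {"xyz": [-0.18, -0.01, -0.085], "spin": 0, "jaw": 0.3}, {"xyz": [-0.18, -0.01, -0.085], "spin": 0, "jaw": 0.3}, {"xyz": [-0.18, -0.01, -0.085], "spin": 0, "jaw": 0.3}]}}

```text
time: 47.93
eef_pos: [0.4518, -0.2917, 0.4176]
ee_rot: [3.14, -0.109, -0.0]
ft_force: [1.0, 0.1, -0.5]
width: 0.65
grasp_force: 0.0
```

```bash
python3 - <<'E'
from h import *
np.set_printoptions(precision=4,suppress=True)
w=snap("wrist","pics/w21.png");a=snap("scene","pics/s21.png");b=snap("side","pics/d21.png")
p=w["pixels"].astype(int)
def blobs(m,mn,roi):
    z=np.zeros(m.shape,np.uint8);z[roi]=m[roi];k,l,st,c=cv2.connectedComponentsWithStats(z)
    return [(np.argwhere(l==j)[:,::-1].astype(np.float32),st[j,4]) for j in range(1,k) if st[j,4]>mn]
# scoop: bright neutral; handle: dark
for n,m,zz in(("white",(p.min(2)>170)&(np.ptp(p,axis=2)<25),.035),("dark",p.max(2)<45,.086)):
    for q,ar in blobs(m,300,np.s_[0:270,150:500]):
        r=cv2.minAreaRect(q);print(n,ar,r,onplane(w,cv2.boxPoints(r),zz)[:,:2].tolist())
# rake: wooden light tan
hsv=cv2.cvtColor(w["pixels"],cv2.COLOR_RGB2HSV)
for (x,y) in((314,255),(290,240)): print(p[y,x],hsv[y,x])
s=readout.get_state();print(s["eef_pos"],s["joints"])
for h in(.05,.106):print("exp rake px",proj(w,[.4275,-.298,h]))
E
```

```text
white 18479 ((316.0744323730469, 114.5345687866211), (116.68379211425781, 231.03456115722656), 0.9548412561416626) [[0.43664523929615456, -0.23323198793943517], [0.6403938366632873, -0.2590631651816917], [0.6319777176512089, -0.35884994023656336], [0.426499390902386, -0.3497467888892741]]
white 418 ((283.0, 259.0), (18.0, 40.0), 90.0) [[0.41420697537163165, -0.23805013797485855], [0.41138045749059327, -0.27867515788918773], [0.3918971686613341, -0.2771612403539838], [0.3947551585878345, -0.23594328384669955]]
dark 311 ((325.5, 3.5), (7.0, 39.0), 90.0) [[0.6210309602797137, -0.29844535625989715], [0.6190608168179289, -0.32715339108215474], [0.6144106526014665, -0.32692455675388615], [0.6163897339219324, -0.29809919353554687]]
[179 138  77] [ 18 145 179]
[158 118  65] [ 17 150 158]
[ 0.4516 -0.2918  0.4174] [ 0.0645  0.1293  0.4672  1.6975 -0.0593  1.3295 -1.0978]
exp rake px [[321.2384 237.6745]]
exp rake px [[322.5887 256.6827]]
```

```bash
python3 - <<'E'
from h import *
np.set_printoptions(precision=4,suppress=True)
w=load("pics/w21.npz");w5=load("pics/w5.npz")
for n,f in(("w21",w),("w5",w5)):
    h=cv2.cvtColor(f["pixels"],cv2.COLOR_RGB2HSV).astype(int);p=f["pixels"].astype(int)
    # print coarse patch of hue/sat/val along a column of rake and frame
    for y in range(215,285,6): print(y,[(h[y,x,0],h[y,x,1],h[y,x,2]) for x in(245,275,290,305,318,335,350)])
    if n=="w21":print()
E
```

```text
215 [(np.int64(13), np.int64(186), np.int64(195)), (np.int64(46), np.int64(14), np.int64(197)), (np.int64(41), np.int64(11), np.int64(189)), (np.int64(49), np.int64(11), np.int64(191)), (np.int64(48), np.int64(10), np.int64(129)), (np.int64(49), np.int64(14), np.int64(146)), (np.int64(60), np.int64(6), np.int64(122))]
221 [(np.int64(12), np.int64(179), np.int64(154)), (np.int64(40), np.int64(12), np.int64(193)), (np.int64(25), np.int64(12), np.int64(133)), (np.int64(50), np.int64(12), np.int64(133)), (np.int64(43), np.int64(18), np.int64(131)), (np.int64(60), np.int64(3), np.int64(88)), (np.int64(53), np.int64(8), np.int64(131))]
227 [(np.int64(13), np.int64(187), np.int64(132)), (np.int64(51), np.int64(14), np.int64(131)), (np.int64(49), np.int64(15), np.int64(132)), (np.int64(68), np.int64(10), np.int64(100)), (np.int64(50), np.int64(8), np.int64(90)), (np.int64(16), np.int64(158), np.int64(103)), (np.int64(18), np.int64(145), np.int64(222))]
233 [(np.int64(13), np.int64(191), np.int64(132)), (np.int64(41), np.int64(16), np.int64(130)), (np.int64(45), np.int64(8), np.int64(128)), (
[... 5961 characters left out ...]
168)), (np.int64(13), np.int64(184), np.int64(175))]
275 [(np.int64(13), np.int64(183), np.int64(187)), (np.int64(13), np.int64(185), np.int64(209)), (np.int64(14), np.int64(187), np.int64(200)), (np.int64(14), np.int64(188), np.int64(202)), (np.int64(13), np.int64(180), np.int64(210)), (np.int64(13), np.int64(187), np.int64(192)), (np.int64(14), np.int64(186), np.int64(200))]
281 [(np.int64(70), np.int64(7), np.int64(109)), (np.int64(60), np.int64(5), np.int64(111)), (np.int64(30), np.int64(14), np.int64(110)), (np.int64(11), np.int64(76), np.int64(117)), (np.int64(13), np.int64(149), np.int64(151)), (np.int64(13), np.int64(187), np.int64(162)), (np.int64(14), np.int64(184), np.int64(202))]
```

```bash
python3 - <<'E'
from h import *
np.set_printoptions(precision=4,suppress=True)
for n in("w21","w5"):
    f=load(f"pics/{n}.npz");h=cv2.cvtColor(f["pixels"],cv2.COLOR_RGB2HSV).astype(int)
    m=((h[...,0]>=15)&(h[...,0]<=24)&(h[...,1]>105)&(h[...,1]<165)&(h[...,2]>88)).astype(np.uint8);m[:205]=0;m[282:]=0;m[:,:240]=0;m[:,390:]=0
    m=cv2.morphologyEx(m,cv2.MORPH_OPEN,np.ones((3,3)));k,l,st,c=cv2.connectedComponentsWithStats(m);j=1+np.argmax(st[1:,4]);m=l==j
    x0,y0,ww,hh=st[j,:4];bot=np.array([np.max(np.where(m[:,x])[0]) if m[:,x].any() else 0 for x in range(640)])
    print(n,st[j]); print([(x,bot[x]) for x in range(x0,x0+ww,4)])
    hd=[x for x in range(x0,x0+ww) if bot[x]>=bot[x0:x0+ww].max()-3]; hl,hr=hd[0],hd[-1]
    L=[x for x in range(x0+4,hl-6)];Rr=[x for x in range(hr+7,x0+ww-4)]
    e=np.array([(x,bot[x]) for x in L+Rr],float); W=onplane(f,e,.05); pf=np.polyfit(W[:,1],W[:,0],1)
    print("handle cols",hl,hr,onplane(f,[(hl,bot[hl]),(hr,bot[hr])],.106),"head near edge x=a*y+b",pf,"yaw",np.degrees(-np.arctan(pf[0])),"x at y=-.298",np.polyval(pf,-.298))
    print("ends",onplane(f,[(x0,bot[x0+2]),(x0+ww-1,bot[x0+ww-3])],.05))
E
```

```text
w21 [ 277  221   92   55 3002]
[(277, np.int64(245)), (281, np.int64(261)), (285, np.int64(262)), (289, np.int64(261)), (293, np.int64(260)), (297, np.int64(259)), (301, np.int64(259)), (305, np.int64(270)), (309, np.int64(275)), (313, np.int64(274)), (317, np.int64(274)), (321, np.int64(273)), (325, np.int64(272)), (329, np.int64(272)), (333, np.int64(270)), (337, np.int64(270)), (341, np.int64(268)), (345, np.int64(250)), (349, np.int64(249)), (353, np.int64(248)), (357, np.int64(247)), (361, np.int64(246)), (365, np.int64(246))]
handle cols 306 329 [[ 0.4141 -0.2833  0.106 ]
 [ 0.4137 -0.3025  0.106 ]] head near edge x=a*y+b [-0.0892  0.3807] yaw 5.096899126351296 x at y=-.298 0.4072792089004353
ends [[ 0.4149 -0.2538  0.05  ]
 [ 0.4169 -0.3429  0.05  ]]
w5 [ 269  221   91   51 2995]
[(269, np.int64(242)), (273, np.int64(257)), (277, np.int64(257)), (281, np.int64(256)), (285, np.int64(255)), (289, np.int64(255)), (293, np.int64(255)), (297, np.int64(271)), (301, np.int64(271)), (305, np.int64(270)), (309, np.int64(270)), (313, np.int64(269)), (317, np.int64(269)), (321, np.int64(268)), (325, np.int64(268)), (329, np.int64(267)), (333, np.int64(266)), (337, np.int64(248)), (341, np.int64(248)), (345, np.int64(247)), (349, np.int64(247)), (353, np.int64(246)), (357, np.int64(245))]
handle cols 295 326 [[ 0.4148 -0.2824  0.106 ]
 [ 0.4147 -0.3082  0.106 ]] head near edge x=a*y+b [-0.1275  0.3717] yaw 7.263539372022384 x at y=-.298 0.4097080402146262
ends [[ 0.4091 -0.2542  0.05  ]
 [ 0.4171 -0.3422  0.05  ]]
```

Emit:
{"op": "step_arm", "data": {"commands": [{"xyz": [-0.028, 0.009, 0], "spin": -0.1, "jaw": 0.2}, {"xyz": [-0.028, 0.009, 0], "spin": -0.2, "jaw": 0.2}, {"xyz": [-0.028, 0.009, 0], "spin": -0.3, "jaw": 0.2}, {"xyz": [-0.028, 0.009, 0], "spin": -0.4, "jaw": 0.2}, {"xyz": [-0.028, 0.009, 0], "spin": -0.5, "jaw": 0.2}, {"xyz": [-0.028, 0.009, 0], "spin": -0.6, "jaw": 0.2}, {"xyz": [-0.028, 0.009, 0], "spin": -0.7, "jaw": 0.2}, {"xyz": [-0.028, 0.009, 0], "spin": -0.8, "jaw": 0.2}, {"xyz": [-0.028, 0.009, 0], "spin": -0.9, "jaw": 0.2}, {"xyz": [-0.028, 0.009, 0], "spin": -1.0, "jaw": 0.2}]}}

```text
time: 48.92
eef_pos: [0.4227, -0.2989, 0.4175]
ee_rot: [-2.804, -1.416, 0.001]
ft_force: [0.0, 0.1, -0.6]
width: 0.601
grasp_force: 0.0
```

Emit:
{"op": "step_arm", "data": {"commands": [{"xyz": [0, 0, 0], "spin": -0.1, "jaw": 0.2}, {"xyz": [0, 0, 0], "spin": -0.2, "jaw": 0.2}, {"xyz": [0, 0, 0], "spin": -0.3, "jaw": 0.2}, {"xyz": [0, 0, 0], "spin": -0.4, "jaw": 0.2}, {"xyz": [0, 0, 0], "spin": -0.5, "jaw": 0.2}, {"xyz": [0, 0, 0], "spin": -0.6, "jaw": 0.2}, {"xyz": [0, 0, 0], "spin": -0.7, "jaw": 0.2}, {"xyz": [0, 0, 0], "spin": -0.771, "jaw": 0.2}, {"xyz": [0, 0, 0], "spin": -0.771, "jaw": 0.2}, {"xyz": [0, 0, 0], "spin": -0.771, "jaw": 0.2}]}}

```text
time: 49.75
eef_pos: [0.4226, -0.299, 0.4176]
ee_rot: [-2.075, -2.358, 0.0]
ft_force: [0.0, -0.3, 0.2]
width: 0.6
grasp_force: 0.0
```

```bash
python3 - <<'E'
from h import *
np.set_printoptions(precision=4,suppress=True)
s=readout.get_state();R=Ro.from_rotvec(s["ee_rot"]).as_matrix();print(s["eef_pos"],s["joints"],"x",R[:2,0],"y",R[:2,1],np.degrees(np.arctan2(R[1,1],R[0,1])))
f=snap("wrist","pics/w22.png");h=cv2.cvtColor(f["pixels"],cv2.COLOR_RGB2HSV).astype(int)
m=((h[...,0]>=15)&(h[...,0]<=24)&(h[...,1]>105)&(h[...,1]<165)&(h[...,2]>88)).astype(np.uint8);m[285:]=0
e=proj(f,[.4225,-.2985,.106])[0];print("exp handle top",e)
k,l,st,c=cv2.connectedComponentsWithStats(m)
for j in range(1,k):
    if st[j,4]>150: r=cv2.minAreaRect(np.argwhere(l==j)[:,::-1].astype(np.float32));print(st[j],c[j],r,"bar z.05",onplane(f,cv2.boxPoints(r),.05)[:,:2].tolist())
E
```

```text
[ 0.4226 -0.299   0.4176] [ 0.1492  0.0793  0.4025  1.7429 -0.0318  1.326   0.6859] x [-0.1273  0.9919] y [0.9919 0.1273] 7.315804959355928
exp handle top [313.4973 227.2982]
[ 464    0  176   54 4620] [582.6333  18.3574] ((551.5, 26.5), (53.0, 175.0), 90.0) bar z.05 [[0.5231314785106767, -0.10475464417941911], [0.6706225921449804, -0.08241990095782137], [0.6847787336640956, -0.12203230589711539], [0.5323043151578034, -0.14434213173269866]]
[ 299  165   26   92 2269] [312.0829 209.5707] ((311.5, 210.5), (91.0, 25.0), 90.0) bar z.05 [[0.4038508855886047, -0.25636634981880463], [0.4265449415910516, -0.2534655243352363], [0.4384207216420584, -0.3407305430140107], [0.4140934572411774, -0.3438286008603938]]
```

Emit:
{"op": "step_arm", "data": {"commands": [{"xyz": [0, -0.001, 0.02], "spin": 0, "jaw": 0.2}, {"xyz": [0, -0.001, 0.045], "spin": 0, "jaw": 0.2}, {"xyz": [0, -0.001, 0.07], "spin": 0, "jaw": 0.2}, {"xyz": [0, -0.001, 0.095], "spin": 0, "jaw": 0.2}, {"xyz": [0, -0.001, 0.12], "spin": 0, "jaw": 0.2}, {"xyz": [0, -0.001, 0.145], "spin": 0, "jaw": 0.2}, {"xyz": [0, -0.001, 0.165], "spin": 0, "jaw": 0.2}, {"xyz": [0, -0.001, 0.176], "spin": 0, "jaw": 0.2}, {"xyz": [0, -0.001, 0.176], "spin": 0, "jaw": -1}, {"xyz": [0, -0.001, 0.176], "spin": 0, "jaw": -1}]}}

```text
time: 50.63
eef_pos: [0.4215, -0.2992, 0.242]
ee_rot: [-2.073, -2.36, 0.0]
ft_force: [-0.3, -0.1, 1.0]
width: 0.529
grasp_force: 0.0
```

Emit:
{"op": "step_arm", "data": {"commands": [{"xyz": [0, 0, 0], "spin": 0, "jaw": -1}, {"xyz": [0, 0, 0], "spin": 0, "jaw": -1}, {"xyz": [0, 0, 0], "spin": 0, "jaw": -1}, {"xyz": [0, 0, 0], "spin": 0, "jaw": -1}, {"xyz": [0, 0, 0], "spin": 0, "jaw": -1}, {"xyz": [0, 0, 0], "spin": 0, "jaw": -1}, {"xyz": [0, 0, 0], "spin": 0, "jaw": -1}, {"xyz": [0, 0, 0], "spin": 0, "jaw": -1}, {"xyz": [0, 0, 0], "spin": 0, "jaw": -1}, {"xyz": [0, 0, 0], "spin": 0, "jaw": -1}]}}

```text
time: 51.47
eef_pos: [0.4216, -0.2992, 0.2424]
ee_rot: [2.072, 2.36, 0.001]
ft_force: [-1.4, 1.2, 5.8]
width: 0.208
grasp_force: 30.0
```

```bash
python3 - <<'E'
from h import *
np.set_printoptions(precision=4,suppress=True)
s=readout.get_state();print(s["eef_pos"],s["width"],s["grasp_force"])
# tray from the wrist view w4 (height .418, tool at y=0) : dark brown walls
f=load("pics/w4.npz");h=cv2.cvtColor(f["pixels"],cv2.COLOR_RGB2HSV).astype(int)
for y in range(10,290,25): print(y,[tuple(int(t) for t in h[y,x]) for x in range(160,500,40)])
E
```

```text
[ 0.4216 -0.2992  0.2424] 0.208247217619733 29.962195933330804
10 [(60, 9, 117), (20, 132, 238), (21, 124, 245), (19, 138, 234), (21, 132, 242), (22, 122, 248), (20, 130, 241), (60, 5, 100), (56, 15, 117)]
35 [(90, 2, 113), (20, 130, 241), (22, 126, 247), (19, 137, 234), (21, 131, 243), (21, 129, 243), (20, 133, 238), (60, 9, 114), (60, 9, 115)]
60 [(70, 7, 106), (20, 135, 239), (9, 214, 138), (19, 135, 235), (21, 129, 244), (20, 132, 240), (22, 125, 245), (83, 9, 114), (60, 9, 115)]
85 [(60, 9, 114), (21, 129, 243), (18, 142, 206), (19, 131, 237), (21, 126, 245), (10, 221, 112), (18, 144, 223), (48, 11, 114), (83, 9, 115)]
110 [(45, 13, 119), (21, 129, 244), (21, 128, 245), (18, 140, 228), (22, 129, 246), (20, 130, 242), (16, 163, 138), (60, 4, 115), (75, 9, 115)]
135 [(30, 5, 113), (10, 204, 150), (9, 197, 158), (17, 140, 170), (9, 194, 130), (21, 123, 246), (18, 145, 200), (66, 11, 119), (30, 5, 111)]
160 [(98, 9, 112), (21, 126, 244), (23, 120, 249), (17, 145, 165), (20, 133, 236), (9, 215, 128), (17, 143, 186), (90, 2, 113), (60, 4, 117)]
185 [(60, 4, 114), (20, 132, 241), (22, 123, 249), (17, 148, 172), (20, 132, 239), (20, 132, 237), (11, 180, 41), (0, 2, 116), (60, 5, 113)]
210 [(72, 11, 119), (20, 132, 240), (21, 129, 245), (9, 220, 102), (9, 226, 130), (8, 214, 93), (10, 187, 97), (75, 4, 116), (70, 7, 115)]
235 [(60, 9, 119), (9, 179, 104), (10, 186, 107), (11, 175, 48), (20, 136, 238), (20, 133, 241), (9, 66, 100), (50, 7, 113), (78, 11, 115)]
260 [(60, 4, 115), (70, 7, 117), (60, 4, 116), (53, 9, 117), (90, 2, 114), (78, 11, 115), (75, 9, 113), (68, 9, 113), (30, 3, 75)]
285 [(70, 7, 114), (90, 46, 11), (54, 11, 114), (90, 4, 115), (30, 2, 109), (0, 0, 106), (60, 2, 116), (60, 4, 117), (0, 0, 114)]
```

```bash
cat > tray.py <<'E'
from h import *
np.set_printoptions(precision=4,suppress=True)
def masks(f):
    h=cv2.cvtColor(f["pixels"],cv2.COLOR_RGB2HSV).astype(int)
    tray=(h[...,1]>90)&(h[...,0]<26)
    floor=(h[...,0]>=15)&(h[...,0]<26)&(h[...,1]<170)&(h[...,1]>90)&(h[...,2]>90)
    return h,tray.astype(np.uint8),floor.astype(np.uint8)
E
python3 - <<'E'
from tray import *
f=load("pics/w4.npz");h,t,fl=masks(f);t[275:]=0
k,l,st,c=cv2.connectedComponentsWithStats(t);j=1+np.argmax(st[1:,4]);print(st[j])
H=cv2.convexHull(np.argwhere(l==j)[:,::-1].astype(np.int32));ap=cv2.approxPolyDP(H,4,True)[:,0];print(ap.tolist());print(onplane(f,ap,.022)[:,:2])
fl[275:]=0;fl=cv2.morphologyEx(fl,cv2.MORPH_OPEN,np.ones((3,3)));k,l,st,c=cv2.connectedComponentsWithStats(fl)
for j in range(1,k):
    if st[j,4]>800:
        H=cv2.approxPolyDP(cv2.convexHull(np.argwhere(l==j)[:,::-1].astype(np.int32)),3,True)[:,0];print("floor",st[j],H.tolist(),onplane(f,H,.008)[:,:2].tolist())
# sticks: saturated reddish
m=((h[...,0]<=13)&(h[...,1]>185)&(h[...,2]>55)).astype(np.uint8);m[275:]=0
k,l,st,c=cv2.connectedComponentsWithStats(m)
for j in range(1,k):
    if st[j,4]>120:
        q=np.argwhere(l==j)[:,::-1].astype(np.float32);r=cv2.minAreaRect(q);o=onplane(f,[r[0]],.015)[0];print("stick?",st[j],r,o[:2])
E
```

```text
[  177     0   264   256 59292]
[[440, 0], [396, 255], [178, 234], [179, 0]]
[[ 0.6868 -0.1207]
 [ 0.4467 -0.0928]
 [ 0.4725  0.1363]
 [ 0.6892  0.1122]]
floor [  189     0   116   234 19851] [[304, 0], [284, 233], [190, 225], [192, 0]] [[0.6914282396542966, 0.0009946751216869491], [0.46841616309681, 0.026507080845590898], [0.478548799046674, 0.12744225917748042], [0.6930558637363429, 0.10453630841259054]]
floor [  293     0   135   245 21167] [[427, 0], [388, 243], [293, 235], [314, 0]] [[0.6908384117418126, -0.11284210647499493], [0.4557760356586581, -0.08655057251306479], [0.4660552646391434, 0.01683946643213957], [0.6913337094083056, -0.008232456998370974]]
stick? [179   0  12 139 769] ((184.54519653320312, 68.97494506835938), (10.755528450012207, 138.0784149169922), 0.7345210313796997) [0.6328 0.115 ]
stick? [299   5  14  75 313] ((305.776123046875, 42.073219299316406), (7.382316589355469, 74.79995727539062), 5.389311790466309) [ 0.6544 -0.0002]
stick? [420  36  13  41 186] ((425.5663146972656, 55.77598571777344), (7.2248382568359375, 39.8292350769043), 8.880659103393555) [ 0.64
[... 800 characters left out ...]
9.8838806152344, 151.32489013671875), (78.58663940429688, 17.678869247436523), 14.470293045043945) [ 0.5543 -0.0426]
stick? [179 139  10  50 208] ((183.49998474121094, 163.49998474121094), (8.999998092651367, 48.99999237060547), 0.0) [0.5444 0.1251]
stick? [ 207  183   77   29 1210] ((244.6920166015625, 196.9440155029297), (76.4735336303711, 16.457462310791016), 10.304845809936523) [0.5095 0.0653]
stick? [ 314  200   76   21 1186] ((351.8070983886719, 209.79949951171875), (16.10183334350586, 75.3081283569336), 85.91438293457031) [ 0.4947 -0.0456]
stick? [243 234  93  16 353] ((289.18316650390625, 239.66831970214844), (93.03598022460938, 9.651861190795898), 5.7105937004089355) [0.4629 0.0207]
```

The rake is held (18 mm). The tray's yaw is -6.5° and its origin is ≈ (.585,.008). All six sticks are found, three in each lane. I'll lift the rake, turn it to the tray's axes and move over the right lane's far end.

Emit:
{"op": "step_arm", "data": {"commands": [{"xyz": [0, 0, -0.01], "spin": 0, "jaw": -1}, {"xyz": [0, 0, -0.03], "spin": 0, "jaw": -1}, {"xyz": [0, 0, -0.055], "spin": 0, "jaw": -1}, {"xyz": [0, 0, -0.08], "spin": 0, "jaw": -1}, {"xyz": [0, 0, -0.105], "spin": 0.05, "jaw": -1}, {"xyz": [0, 0, -0.12], "spin": 0.1, "jaw": -1}, {"xyz": [0, 0, -0.12], "spin": 0.17, "jaw": -1}, {"xyz": [0, 0, -0.12], "spin": 0.241, "jaw": -1}, {"xyz": [0, 0, -0.12], "spin": 0.241, "jaw": -1}, {"xyz": [0, 0, -0.12], "spin": 0.241, "jaw": -1}]}}

```text
time: 52.3
eef_pos: [0.4211, -0.299, 0.3619]
ee_rot: [-2.339, -2.097, 0.0]
ft_force: [0.3, -0.8, -2.2]
width: 0.202
grasp_force: 30.0
```

Emit:
{"op": "step_arm", "data": {"commands": [{"xyz": [0.025, 0.02, 0], "spin": 0, "jaw": -1}, {"xyz": [0.055, 0.047, 0], "spin": 0, "jaw": -1}, {"xyz": [0.085, 0.074, 0], "spin": 0, "jaw": -1}, {"xyz": [0.115, 0.1, 0], "spin": 0, "jaw": -1}, {"xyz": [0.145, 0.126, 0], "spin": 0, "jaw": -1}, {"xyz": [0.175, 0.152, 0], "spin": 0, "jaw": -1}, {"xyz": [0.205, 0.178, 0], "spin": 0, "jaw": -1}, {"xyz": [0.235, 0.204, 0], "spin": 0, "jaw": -1}, {"xyz": [0.26, 0.226, 0], "spin": 0, "jaw": -1}, {"xyz": [0.267, 0.232, 0], "spin": 0, "jaw": -1}]}}

```text
time: 53.13
eef_pos: [0.6841, -0.0533, 0.3603]
ee_rot: [-2.33, -2.104, -0.002]
ft_force: [0.3, 0.1, -2.6]
width: 0.205
grasp_force: 30.0
```

```bash
cat > sticks.py <<'E'
from tray import *
import sys
O=np.array([.5848,.0075]);X=np.array([.9936,-.1132]);Y=np.array([.1132,.9936])
s=readout.get_state();print("F",s["ft_force"],"w",s["width"]);e=np.array(s["eef_pos"]);d=e[:2]-O;print("rake in tray x,y",d@X,d@Y,"z",e[2]);R=Ro.from_rotvec(s["ee_rot"]).as_matrix();print("theta",np.degrees(np.arctan2(R[1,1],R[0,1])))
cams=sys.argv[1:] or ["scene"]
for n in cams:
    f=snap(n,f"pics/st_{n}_{s['time']:.1f}.png");h,_,_=masks(f)
    P=[np.append(O+x*X+y*Y,.022) for x in(-.116,.14) for y in(-.106,.106)]
    poly=cv2.convexHull(proj(f,P).astype(np.int32));roi=np.zeros((480,640),np.uint8);cv2.fillPoly(roi,[poly],1)
    m=((h[...,0]<=13)&(h[...,1]>170)&(h[...,2]>55)).astype(np.uint8)&roi
    k,l,st,c=cv2.connectedComponentsWithStats(m)
    for j in range(1,k):
        if st[j,4]>60:
            q=np.argwhere(l==j)[:,::-1].astype(np.float32);W=onplane(f,q,.0165)[:,:2]-O;T=np.c_[W@X,W@Y]*1000
            r=cv2.minAreaRect(T.astype(np.float32));b=cv2.boxPoints(r);ed=max((b[1]-b[0],b[2]-b[1]),key=np.linalg.norm);a=np.degrees(np.arctan2(ed[0],ed[1]));a=(a+90)%180-90
            print(n,"area",st[j,4],"c",np.round(r[0],1),"size",np.round(sorted(r[1]),1),"angle from y %.1f"%a)
E
python3 sticks.py scene side wrist
```

```text
F [ 0.3348  0.1331 -2.6104] w 0.20459455820527736
rake in tray x,y 0.10554594751373766 -0.049189531102832945 z 0.36033095611456706
theta -5.839334068381077
side area 62 c [-24.4 -50.6] size [14.9 75.2] angle from y 6.8
side area 64 c [-108.1  -52. ] size [13.9 73.1] angle from y -0.7
side area 71 c [-81.7  47.9] size [15.  78.9] angle from y 6.0
side area 90 c [37.6 58.3] size [15.2 75.3] angle from y 26.2
side area 67 c [-25.1  65. ] size [12.7 67.8] angle from y -9.5
wrist area 277 c [-68.8 106.7] size [ 1.6 99.5] angle from y -89.4
wrist area 93 c [  5.1 106.6] size [ 0.7 40.7] angle from y -89.9
wrist area 128 c [ 56.1 106.3] size [ 1.4 58.2] angle from y 89.8
wrist area 70 c [127.9 106.8] size [ 1.4 23.3] angle from y 89.4
wrist area 2244 c [-25.1  62.4] size [18. 79.] angle from y -6.8
wrist area 2174 c [37.5 53.9] size [17.6 78.8] angle from y 28.1
wrist area 2189 c [-79.9  47.9] size [18.9 78.3] angle from y 5.0
wrist area 2748 c [10.4 -0.9] size [  8.  260.4] angle from y -90.0
wrist area 1667 c [-23.5 -54.1] size [17.7 79.1] angle from y 8.0
wrist area 1770 c [-107.  -56.] size [19.6 78.6] angle from y -0.7
wrist area 1641 c [ 33.2 -60.6] size [17.6 79.1] angle from y 21.8
```

Emit:
{"op": "step_arm", "data": {"commands": [{"xyz": [-0.003, 0, 0.01], "spin": 0.007, "jaw": -1}, {"xyz": [-0.006, 0, 0.03], "spin": 0.01, "jaw": -1}, {"xyz": [-0.006, 0, 0.05], "spin": 0.01, "jaw": -1}, {"xyz": [-0.006, 0, 0.07], "spin": 0.01, "jaw": -1}, {"xyz": [-0.006, 0, 0.085], "spin": 0.01, "jaw": -1}, {"xyz": [-0.006, 0, 0.097], "spin": 0.01, "jaw": -1}, {"xyz": [-0.006, 0, 0.107], "spin": 0.01, "jaw": -1}, {"xyz": [-0.006, 0, 0.114], "spin": 0.01, "jaw": -1}, {"xyz": [-0.006, 0, 0.117], "spin": 0.01, "jaw": -1}, {"xyz": [-0.006, 0, 0.117], "spin": 0.01, "jaw": -1}]}}

```text
time: 54.12
eef_pos: [0.6807, -0.0656, 0.2444]
ee_rot: [-2.352, -2.083, 0.001]
ft_force: [0.7, -0.0, -2.6]
width: 0.203
grasp_force: 30.0
```

```bash
python3 sticks.py wrist | head -3; python3 -c "
from workcell import readout;s=readout.get_state();print(s['ft_force'])"
```

```text
F [ 0.7279 -0.0319 -2.5583] w 0.2033463689962116
rake in tray x,y 0.10352827711187777 -0.061795620039355105 z 0.24444519484850571
theta -6.942717959730373
[-0.03412959  0.02117557 -1.41421752]
```

Emit:
{"op": "step_arm", "data": {"commands": [{"xyz": [0.004, -0.006, 0], "spin": -0.007, "jaw": -1}, {"xyz": [0.005, -0.016, 0], "spin": -0.007, "jaw": -1}, {"xyz": [0.005, -0.026, 0], "spin": -0.007, "jaw": -1}, {"xyz": [0.005, -0.036, 0], "spin": -0.007, "jaw": -1}, {"xyz": [0.005, -0.046, 0], "spin": -0.007, "jaw": -1}, {"xyz": [0.005, -0.056, 0], "spin": -0.007, "jaw": -1}, {"xyz": [0.005, -0.066, 0], "spin": -0.007, "jaw": -1}, {"xyz": [0.005, -0.076, 0], "spin": -0.007, "jaw": -1}, {"xyz": [0.005, -0.086, 0], "spin": -0.007, "jaw": -1}, {"xyz": [0.005, -0.096, 0], "spin": -0.007, "jaw": -1}]}}

```text
time: 55.0
eef_pos: [0.5856, -0.0484, 0.2457]
ee_rot: [2.343, 2.092, 0.002]
ft_force: [0.5, 1.3, -1.2]
width: 0.204
grasp_force: 30.0
```

Emit:
{"op": "step_arm", "data": {"commands": [{"xyz": [0, -0.007, 0], "spin": 0, "jaw": -1}, {"xyz": [0, -0.014, 0], "spin": 0, "jaw": -1}, {"xyz": [0, -0.021, 0], "spin": 0, "jaw": -1}, {"xyz": [0, -0.028, 0], "spin": 0, "jaw": -1}, {"xyz": [0, -0.034, 0], "spin": 0, "jaw": -1}, {"xyz": [0, -0.039, 0], "spin": 0, "jaw": -1}, {"xyz": [0, -0.043, 0], "spin": 0, "jaw": -1}, {"xyz": [0, -0.046, 0], "spin": 0, "jaw": -1}, {"xyz": [0, -0.048, 0], "spin": 0, "jaw": -1}, {"xyz": [0, -0.05, 0], "spin": 0, "jaw": -1}]}}

```text
time: 55.83
eef_pos: [0.5363, -0.0431, 0.2448]
ee_rot: [2.344, 2.091, 0.0]
ft_force: [-0.2, -0.2, -1.9]
width: 0.202
grasp_force: 30.0
```

```bash
python3 sticks.py wrist scene side
```

```text
F [-0.2496 -0.2237 -1.9357] w 0.201921172732575
rake in tray x,y -0.04244077370550134 -0.055776818267638924 z 0.24476028427672403
theta -6.5294223261209625
wrist area 5117 c [-81.8  46.2] size [17.6 74.7] angle from y 4.7
wrist area 4166 c [-26.   53.7] size [17.5 60.5] angle from y -6.7
wrist area 5072 c [35.  53.3] size [17.8 77.1] angle from y 28.1
wrist area 6357 c [12.2 -0.6] size [  8.8 260.7] angle from y -89.9
wrist area 4714 c [-73.  -50.4] size [32.  69.6] angle from y -0.2
wrist area 2909 c [-108.7  -45.3] size [18.2 58.5] angle from y -0.9
side area 102 c [-74.3 -53.7] size [31.6 75.3] angle from y 6.2
side area 62 c [-108.2  -52.2] size [13.7 72.2] angle from y -5.8
side area 99 c [36.9 58.7] size [14.9 75.4] angle from y 27.7
side area 96 c [-81.3  51.4] size [15.5 75.3] angle from y 5.2
side area 98 c [-25.6  64.8] size [15.2 74.5] angle from y -6.2
```

Emit:
{"op": "step_arm", "data": {"commands": [{"xyz": [0, -0.002, 0], "spin": 0, "jaw": -1}, {"xyz": [0, -0.004, 0], "spin": 0, "jaw": -1}, {"xyz": [0, -0.006, 0], "spin": 0, "jaw": -1}, {"xyz": [0, -0.007, 0], "spin": 0, "jaw": -1}, {"xyz": [0, -0.008, 0], "spin": 0, "jaw": -1}, {"xyz": [0, -0.009, 0], "spin": 0, "jaw": -1}, {"xyz": [0, -0.01, 0], "spin": 0, "jaw": -1}, {"xyz": [0, -0.011, 0], "spin": 0, "jaw": -1}, {"xyz": [0, -0.011, 0], "spin": 0, "jaw": -1}, {"xyz": [0, -0.011, 0], "spin": 0, "jaw": -1}]}}

```text
time: 56.82
eef_pos: [0.5255, -0.0419, 0.2448]
ee_rot: [-2.344, -2.091, 0.0]
ft_force: [-0.4, -0.2, -1.7]
width: 0.206
grasp_force: 30.0
```

```bash
python3 sticks.py wrist side
```

```text
F [-0.4485 -0.2329 -1.7097] w 0.20638120708838983
rake in tray x,y -0.053363561330394625 -0.05578889863423555 z 0.24475946076635569
theta -6.52683957742104
wrist area 5131 c [-81.8  46.1] size [17.5 74.8] angle from y 4.7
wrist area 4183 c [-25.9  53.6] size [17.6 60.5] angle from y -6.6
wrist area 5117 c [35.1 53.3] size [18.  77.6] angle from y 28.0
wrist area 6115 c [ 6.7 -0.5] size [  8.7 249.4] angle from y 90.0
wrist area 7639 c [-92.9 -50.7] size [50.1 69.1] angle from y 0.1
side area 226 c [-91.1 -58.4] size [49.1 88.1] angle from y -0.9
side area 104 c [-81.3  49.5] size [14.8 81.9] angle from y 4.1
side area 95 c [37.9 59. ] size [15.2 73.9] angle from y 26.2
side area 92 c [-25.9  66.6] size [15.3 70.8] angle from y -5.5
```

Emit:
{"op": "step_arm", "data": {"commands": [{"xyz": [0, -0.0005, 0], "spin": 0, "jaw": -1}, {"xyz": [0, -0.001, 0], "spin": 0, "jaw": -1}, {"xyz": [0, -0.0015, 0], "spin": 0, "jaw": -1}, {"xyz": [0, -0.002, 0], "spin": 0, "jaw": -1}, {"xyz": [0, -0.002, 0], "spin": 0, "jaw": -1}, {"xyz": [0, -0.002, 0], "spin": 0, "jaw": -1}, {"xyz": [0, -0.002, 0], "spin": 0, "jaw": -1}, {"xyz": [0, -0.002, 0], "spin": 0, "jaw": -1}, {"xyz": [0, -0.002, 0], "spin": 0, "jaw": -1}, {"xyz": [0, -0.002, 0], "spin": 0, "jaw": -1}]}}

```text
time: 57.75
eef_pos: [0.5241, -0.0418, 0.2452]
ee_rot: [2.343, 2.09, 0.002]
ft_force: [4.8, -1.8, -1.7]
width: 0.203
grasp_force: 30.0
```

Emit:
{"op": "step_arm", "data": {"commands": [{"xyz": [0, 0.002, 0], "spin": 0, "jaw": -1}, {"xyz": [0, 0.006, 0], "spin": 0, "jaw": -1}, {"xyz": [0, 0.01, 0], "spin": 0, "jaw": -1}, {"xyz": [0, 0.012, -0.01], "spin": 0, "jaw": -1}, {"xyz": [0, 0.012, -0.03], "spin": 0, "jaw": -1}, {"xyz": [0, 0.012, -0.055], "spin": 0, "jaw": -1}, {"xyz": [0, 0.012, -0.08], "spin": 0, "jaw": -1}, {"xyz": [0, 0.012, -0.1], "spin": 0, "jaw": -1}, {"xyz": [0, 0.012, -0.115], "spin": 0, "jaw": -1}, {"xyz": [0, 0.012, -0.115], "spin": 0, "jaw": -1}]}}

```text
time: 58.58
eef_pos: [0.5362, -0.0432, 0.3636]
ee_rot: [2.342, 2.089, 0.006]
ft_force: [0.1, -0.7, -2.6]
width: 0.205
grasp_force: 30.0
```

Emit:
{"op": "step_arm", "data": {"commands": [{"xyz": [0.015, 0.02, 0], "spin": 0, "jaw": -1}, {"xyz": [0.03, 0.04, 0], "spin": 0, "jaw": -1}, {"xyz": [0.05, 0.065, 0], "spin": 0, "jaw": -1}, {"xyz": [0.07, 0.09, 0], "spin": 0, "jaw": -1}, {"xyz": [0.09, 0.115, 0], "spin": 0, "jaw": -1}, {"xyz": [0.105, 0.135, 0], "spin": 0, "jaw": -1}, {"xyz": [0.111, 0.148, 0], "spin": 0, "jaw": -1}, {"xyz": [0.111, 0.148, 0], "spin": 0, "jaw": -1}, {"xyz": [0.111, 0.148, 0], "spin": 0, "jaw": -1}, {"xyz": [0.111, 0.148, 0], "spin": 0, "jaw": -1}]}}

```text
time: 59.42
eef_pos: [0.6947, 0.0498, 0.3589]
ee_rot: [-2.345, -2.09, 0.003]
ft_force: [0.4, 0.7, -1.9]
width: 0.207
grasp_force: 30.0
```

```bash
python3 sticks.py wrist side scene
```

```text
F [ 0.4363  0.677  -1.9107] w 0.2071475856623621
rake in tray x,y 0.10438743486977389 0.05449480885031357 z 0.3588710805556514
theta -6.569146793361932
wrist area 1747 c [-25.   63.9] size [18.2 78.7] angle from y -6.9
wrist area 1685 c [37.5 55.1] size [17.6 79.1] angle from y 28.1
wrist area 1696 c [-79.9  48.9] size [18.7 78.8] angle from y 5.1
wrist area 1504 c [-19.3  -2.4] size [  7.1 201.5] angle from y 90.0
wrist area 62 c [133.2  -1.5] size [ 5.  13.1] angle from y -89.9
wrist area 1489 c [-90.2 -32.7] size [35.  55.1] angle from y 89.8
wrist area 82 c [-104.8  -92.5] size [ 3.5 24.8] angle from y 89.4
side area 218 c [-90.6 -56.4] size [48.9 89.5] angle from y 0.6
side area 80 c [-80.9  50.2] size [15.2 80.4] angle from y 3.2
side area 85 c [37.6 58.3] size [15.2 75.3] angle from y 26.2
side area 79 c [-25.4  66.7] size [12.8 71.3] angle from y -9.5
```

Emit:
{"op": "step_arm", "data": {"commands": [{"xyz": [0, 0, 0.015], "spin": 0, "jaw": -1}, {"xyz": [0, 0, 0.035], "spin": 0, "jaw": -1}, {"xyz": [0, 0, 0.055], "spin": 0, "jaw": -1}, {"xyz": [0, 0, 0.075], "spin": 0, "jaw": -1}, {"xyz": [0, 0, 0.09], "spin": 0, "jaw": -1}, {"xyz": [0, 0, 0.102], "spin": 0, "jaw": -1}, {"xyz": [0, 0, 0.11], "spin": 0, "jaw": -1}, {"xyz": [0, 0, 0.1145], "spin": 0, "jaw": -1}, {"xyz": [0, 0, 0.1145], "spin": 0, "jaw": -1}, {"xyz": [0, 0, 0.1145], "spin": 0, "jaw": -1}]}}

```text
time: 60.4
eef_pos: [0.6953, 0.0503, 0.246]
ee_rot: [2.344, 2.091, 0.001]
ft_force: [0.6, 0.8, -1.3]
width: 0.205
grasp_force: 30.0
```

Emit:
{"op": "step_arm", "data": {"commands": [{"xyz": [0, -0.006, 0], "spin": 0, "jaw": -1}, {"xyz": [0, -0.016, 0], "spin": 0, "jaw": -1}, {"xyz": [0, -0.026, 0], "spin": 0, "jaw": -1}, {"xyz": [0, -0.036, 0], "spin": 0, "jaw": -1}, {"xyz": [0, -0.046, 0], "spin": 0, "jaw": -1}, {"xyz": [0, -0.056, 0], "spin": 0, "jaw": -1}, {"xyz": [0, -0.066, 0], "spin": 0, "jaw": -1}, {"xyz": [0, -0.076, 0], "spin": 0, "jaw": -1}, {"xyz": [0, -0.086, 0], "spin": 0, "jaw": -1}, {"xyz": [0, -0.096, 0], "spin": 0, "jaw": -1}]}}

```text
time: 61.23
eef_pos: [0.5992, 0.0614, 0.2463]
ee_rot: [2.344, 2.091, 0.002]
ft_force: [-0.7, 0.1, -2.1]
width: 0.206
grasp_force: 30.0
```

Emit:
{"op": "step_arm", "data": {"commands": [{"xyz": [0, -0.007, 0], "spin": 0, "jaw": -1}, {"xyz": [0, -0.014, 0], "spin": 0, "jaw": -1}, {"xyz": [0, -0.021, 0], "spin": 0, "jaw": -1}, {"xyz": [0, -0.028, 0], "spin": 0, "jaw": -1}, {"xyz": [0, -0.034, 0], "spin": 0, "jaw": -1}, {"xyz": [0, -0.039, 0], "spin": 0, "jaw": -1}, {"xyz": [0, -0.043, 0], "spin": 0, "jaw": -1}, {"xyz": [0, -0.046, 0], "spin": 0, "jaw": -1}, {"xyz": [0, -0.048, 0], "spin": 0, "jaw": -1}, {"xyz": [0, -0.05, 0], "spin": 0, "jaw": -1}]}}

```text
time: 62.07
eef_pos: [0.55, 0.067, 0.2453]
ee_rot: [2.344, 2.091, 0.0]
ft_force: [0.6, -0.1, -2.2]
width: 0.202
grasp_force: 30.0
```

```bash
python3 sticks.py wrist side
```

```text
F [ 0.5828 -0.1263 -2.1912] w 0.20165271848505809
rake in tray x,y -0.04134373580156728 0.05520561257058706 z 0.24531098604957904
theta -6.531035338918028
wrist area 7824 c [-80.6  64.6] size [49.5 78.3] angle from y -0.1
side area 86 c [-89.9 -31. ] size [32.1 47.4] angle from y -88.6
side area 267 c [-79.1  56.5] size [51.4 86.8] angle from y -1.4
```

Emit:
{"op": "step_arm", "data": {"commands": [{"xyz": [0, -0.002, 0], "spin": 0, "jaw": -1}, {"xyz": [0, -0.004, 0], "spin": 0, "jaw": -1}, {"xyz": [0, -0.006, 0], "spin": 0, "jaw": -1}, {"xyz": [0, -0.008, 0], "spin": 0, "jaw": -1}, {"xyz": [0, -0.01, 0], "spin": 0, "jaw": -1}, {"xyz": [0, -0.0115, 0], "spin": 0, "jaw": -1}, {"xyz": [0, -0.0125, 0], "spin": 0, "jaw": -1}, {"xyz": [0, -0.0135, 0], "spin": 0, "jaw": -1}, {"xyz": [0, -0.0135, 0], "spin": 0, "jaw": -1}, {"xyz": [0, -0.0135, 0], "spin": 0, "jaw": -1}]}}

```text
time: 63.0
eef_pos: [0.537, 0.0684, 0.2455]
ee_rot: [2.344, 2.091, 0.001]
ft_force: [2.9, -1.7, -2.6]
width: 0.207
grasp_force: 30.0
```

Emit:
{"op": "step_arm", "data": {"commands": [{"xyz": [0, -0.0007, 0], "spin": 0, "jaw": -1}, {"xyz": [0, 0.003, 0], "spin": 0, "jaw": -1}, {"xyz": [0, 0.009, 0], "spin": 0, "jaw": -1}, {"xyz": [0, 0.012, -0.01], "spin": 0, "jaw": -1}, {"xyz": [0, 0.012, -0.03], "spin": 0, "jaw": -1}, {"xyz": [0, 0.012, -0.055], "spin": 0, "jaw": -1}, {"xyz": [0, 0.012, -0.08], "spin": 0, "jaw": -1}, {"xyz": [0, 0.012, -0.1], "spin": 0, "jaw": -1}, {"xyz": [0, 0.012, -0.12], "spin": 0, "jaw": -1}, {"xyz": [0, 0.012, -0.12], "spin": 0, "jaw": -1}]}}

```text
time: 63.83
eef_pos: [0.5495, 0.0672, 0.37]
ee_rot: [2.343, 2.089, 0.008]
ft_force: [0.6, 0.4, -1.1]
width: 0.205
grasp_force: 30.0
```

Emit:
{"op": "step_arm", "data": {"commands": [{"xyz": [-0.035, 0.01, 0], "spin": 0, "jaw": -1}, {"xyz": [-0.07, 0.02, 0], "spin": 0, "jaw": -1}, {"xyz": [-0.105, 0.03, 0], "spin": 0, "jaw": -1}, {"xyz": [-0.14, 0.04, 0], "spin": 0, "jaw": -1}, {"xyz": [-0.165, 0.04, 0], "spin": 0, "jaw": -1}, {"xyz": [-0.18, 0.04, 0], "spin": 0, "jaw": -1}, {"xyz": [-0.18, 0.04, 0], "spin": 0, "jaw": -1}, {"xyz": [-0.18, 0.04, 0], "spin": 0, "jaw": -1}, {"xyz": [-0.18, 0.04, 0], "spin": 0, "jaw": -1}, {"xyz": [-0.18, 0.04, 0], "spin": 0, "jaw": -1}]}}

```text
time: 64.67
eef_pos: [0.568, -0.1147, 0.365]
ee_rot: [-2.342, -2.093, -0.0]
ft_force: [0.3, 1.0, -1.5]
width: 0.206
grasp_force: 30.0
```

```bash
python3 sticks.py wrist side scene
```

```text
F [ 0.3165  0.9924 -1.5289] w 0.20614269115690415
rake in tray x,y -0.0028066042186402616 -0.12335378766847115 z 0.3650085021677515
theta -6.415296044601512
wrist area 3414 c [-91.1  29.1] size [43.5 54.1] angle from y -89.7
wrist area 3604 c [12.  -0.4] size [  9.3 260. ] angle from y 89.9
wrist area 5844 c [-91.1 -59.1] size [54.  85.6] angle from y 0.1
side area 210 c [-91.1 -56.7] size [49.4 83.3] angle from y -1.4
side area 264 c [-89.   56.4] size [48.1 89.7] angle from y -1.7
```

Both lanes show compact blocks 54 mm deep (three times 18 mm), spanning x = -118 to -64 mm with angle ≈ 0. Next I take the rake back to the board.

Emit:
{"op": "step_arm", "data": {"commands": [{"xyz": [-0.02, -0.012, 0], "spin": 0, "jaw": -1}, {"xyz": [-0.045, -0.028, 0], "spin": -0.02, "jaw": -1}, {"xyz": [-0.07, -0.044, 0], "spin": -0.04, "jaw": -1}, {"xyz": [-0.095, -0.06, 0], "spin": -0.06, "jaw": -1}, {"xyz": [-0.12, -0.076, 0], "spin": -0.08, "jaw": -1}, {"xyz": [-0.145, -0.092, 0], "spin": -0.08, "jaw": -1}, {"xyz": [-0.17, -0.108, 0], "spin": -0.08, "jaw": -1}, {"xyz": [-0.19, -0.12, 0], "spin": -0.08, "jaw": -1}, {"xyz": [-0.196, -0.125, 0], "spin": -0.08, "jaw": -1}, {"xyz": [-0.196, -0.125, 0], "spin": -0.08, "jaw": -1}]}}

```text
time: 65.65
eef_pos: [0.42, -0.2982, 0.3655]
ee_rot: [2.262, 2.179, -0.0]
ft_force: [0.8, -0.3, -1.6]
width: 0.207
grasp_force: 30.0
```

Emit:
{"op": "step_arm", "data": {"commands": [{"xyz": [0, 0, 0.015], "spin": 0, "jaw": -1}, {"xyz": [0, 0, 0.035], "spin": 0, "jaw": -1}, {"xyz": [0, 0, 0.055], "spin": 0, "jaw": -1}, {"xyz": [0, 0, 0.075], "spin": 0, "jaw": -1}, {"xyz": [0, 0, 0.093], "spin": 0, "jaw": -1}, {"xyz": [0, 0, 0.106], "spin": 0, "jaw": -1}, {"xyz": [0, 0, 0.114], "spin": 0, "jaw": -1}, {"xyz": [0, 0, 0.118], "spin": 0, "jaw": -1}, {"xyz": [0, 0, 0.119], "spin": 0, "jaw": -1}, {"xyz": [0, 0, 0.119], "spin": 0, "jaw": -1}]}}

```text
time: 66.48
eef_pos: [0.4219, -0.2964, 0.2466]
ee_rot: [2.258, 2.184, 0.001]
ft_force: [-0.4, -0.9, -1.7]
width: 0.21
grasp_force: 30.0
```

Emit:
{"op": "step_arm", "data": {"commands": [{"xyz": [0, 0, 0.001], "spin": 0, "jaw": -1}, {"xyz": [0, 0, 0.002], "spin": 0, "jaw": -1}, {"xyz": [0, 0, 0.003], "spin": 0, "jaw": -1}, {"xyz": [0, 0, 0.0035], "spin": 0, "jaw": -1}, {"xyz": [0, 0, 0.004], "spin": 0, "jaw": -1}, {"xyz": [0, 0, 0.0045], "spin": 0, "jaw": -1}, {"xyz": [0, 0, 0.0045], "spin": 0, "jaw": -1}, {"xyz": [0, 0, 0.0045], "spin": 0, "jaw": -1}, {"xyz": [0, 0, 0.0045], "spin": 0, "jaw": -1}, {"xyz": [0, 0, 0.0045], "spin": 0, "jaw": -1}]}}

```text
time: 67.32
eef_pos: [0.4214, -0.2968, 0.2424]
ee_rot: [2.259, 2.183, 0.001]
ft_force: [-1.4, 1.9, 6.3]
width: 0.207
grasp_force: 30.0
```

Contact (+6 N) at the original height. I'll release slowly, then lift away.

Emit:
{"op": "step_arm", "data": {"commands": [{"xyz": [0, 0, 0], "spin": 0, "jaw": -0.5}, {"xyz": [0, 0, 0], "spin": 0, "jaw": -0.3}, {"xyz": [0, 0, 0], "spin": 0, "jaw": -0.1}, {"xyz": [0, 0, 0], "spin": 0, "jaw": 0.2}, {"xyz": [0, 0, 0], "spin": 0, "jaw": 0.3}, {"xyz": [0, 0, 0], "spin": 0, "jaw": 0.3}, {"xyz": [0, 0, 0], "spin": 0, "jaw": 0.3}, {"xyz": [0, 0, -0.02], "spin": 0, "jaw": 0.3}, {"xyz": [0, 0, -0.05], "spin": 0, "jaw": 0.3}, {"xyz": [0, 0, -0.08], "spin": 0, "jaw": 0.3}]}}

```text
time: 68.15
eef_pos: [0.421, -0.2965, 0.3221]
ee_rot: [-2.258, -2.182, 0.002]
ft_force: [1.4, -0.4, 0.5]
width: 0.643
grasp_force: 0.0
```

Emit:
{"op": "step_arm", "data": {"commands": [{"xyz": [0, 0, -0.03], "spin": 0, "jaw": 0.3}, {"xyz": [0, 0, -0.06], "spin": 0, "jaw": 0.3}, {"xyz": [0.03, 0.03, -0.09], "spin": 0, "jaw": 0.3}, {"xyz": [0.06, 0.05, -0.11], "spin": 0, "jaw": 0.3}, {"xyz": [0.09, 0.07, -0.11], "spin": 0, "jaw": 0.3}, {"xyz": [0.12, 0.09, -0.11], "spin": 0, "jaw": 0.3}, {"xyz": [0.15, 0.11, -0.11], "spin": 0, "jaw": 0.3}, {"xyz": [0.18, 0.12, -0.11], "spin": 0, "jaw": 0.3}, {"xyz": [0.18, 0.12, -0.11], "spin": 0, "jaw": 0.3}, {"xyz": [0.18, 0.12, -0.11], "spin": 0, "jaw": 0.3}]}}

```text
time: 68.98
eef_pos: [0.548, -0.1188, 0.4313]
ee_rot: [-2.254, -2.187, 0.001]
ft_force: [-0.3, -0.3, 0.5]
width: 0.655
grasp_force: 0.0
```

```bash
python3 sticks.py wrist side scene; python3 - <<'E'
from h import *
np.set_printoptions(precision=4,suppress=True)
a=snap("scene","pics/s30.png");b=snap("side","pics/d30.png");a0=load("pics/scene0.npz");b0=load("pics/side0.npz")
def comp(f,box,cond):
    x0,y0,x1,y1=box;q=f["pixels"][y0:y1,x0:x1];h=cv2.cvtColor(q,cv2.COLOR_RGB2HSV).astype(int);m=cond(q.astype(int),h).astype(np.uint8)
    k,l,st,c=cv2.connectedComponentsWithStats(m);j=1+np.argmax(st[1:,4]);return (st[j]+[x0,y0,0,0,0]).tolist()
rk=lambda q,h:(h[...,0]>=15)&(h[...,0]<=24)&(h[...,1]>100)&(h[...,1]<165)&(h[...,2]>88)
bl=lambda q,h:q.max(2)<50
print("rake scene now/then",comp(a,(190,220,260,275),rk),comp(a0,(190,220,260,275),rk))
print("rake side",comp(b,(335,175,375,225),rk),comp(b0,(335,175,375,225),rk))
print("scoop handle scene",comp(a,(205,295,255,350),bl),comp(a0,(205,295,255,350),bl))
print("scoop handle side",comp(b,(276,175,305,230),bl),comp(load("pics/d6.npz"),(276,175,305,230),bl))
p=b["pixels"].astype(int)[330:410,235:330];m=(p[...,0]-p[...,2]>35).astype(np.uint8);k,l,st,c=cv2.connectedComponentsWithStats(m);print("nuts side",[(c[j]+[235,330],st[j,4]) for j in range(1,k) if st[j,4]>10])
for n,box in(("cup",(280,325,335,385)),("jar",(430,290,480,350))):
    x0,y0,x1,y1=box;print(n,"diff",np.abs(a["pixels"][y0:y1,x0:x1].astype(int)-a0["pixels"][y0:y1,x0:x1]).mean())
# knob pointer from side
print(readout.get_state()["width"])
E
```

```text
F [-0.2929 -0.2927  0.5292] w 0.655282626035461
rake in tray x,y -0.022237274918353762 -0.12967088793452722 z 0.4313165036553101
theta -1.7224966461488564
wrist area 2840 c [-90.9  33.5] size [49.3 56.7] angle from y 85.5
wrist area 2414 c [12.3 -0.8] size [  9.  259.4] angle from y -89.9
wrist area 4167 c [-91.3 -60.1] size [53.5 86.3] angle from y -0.2
side area 226 c [-90.6 -56.1] size [49.2 80.5] angle from y 2.3
side area 275 c [-89.3  55.2] size [48.1 87.6] angle from y -1.1
rake scene now/then [195, 235, 56, 29, 650] [192, 235, 61, 38, 716]
rake side [345, 189, 8, 28, 183] [343, 188, 12, 29, 219]Traceback (most recent call last):
  File "<stdin>", line 11, in <module>
  File "<stdin>", line 6, in comp
    return _wrapfunc(a, 'argmax', axis=axis, out=out, **kwds)
    return bound(*args, **kwds)
ValueError: attempt to get argmax of an empty sequence
```

```bash
python3 - <<'E'
from h import *
np.set_printoptions(precision=3,suppress=True)
a=load("pics/s30.npz");b=load("pics/d30.npz");a0=load("pics/scene0.npz");b0=load("pics/d6.npz")
def blobs(f,box,cond,mn):
    x0,y0,x1,y1=box;q=f["pixels"][y0:y1,x0:x1].astype(int);k,l,st,c=cv2.connectedComponentsWithStats(cond(q).astype(np.uint8));return [(st[j]+[x0,y0,0,0,0]).tolist() for j in range(1,k) if st[j,4]>mn]
dk=lambda q:q.max(2)<75
for n,f in(("now",a),("then",a0)): print("scoop handle scene",n,blobs(f,(195,285,265,355),dk,40), "white",blobs(f,(195,265,265,345),lambda q:(q.min(2)>150),60))
for n,f in(("now",b),("then",b0)): print("side",n,blobs(f,(270,170,330,235),dk,30),"white",blobs(f,(275,190,335,235),lambda q:(q.min(2)>150),40))
print("proj exp handle",proj(a,[.6296,-.3146,.07]),proj(b,[.6296,-.3146,.07]))
print("nuts",blobs(b,(235,330,330,410),lambda q:q[...,0]-q[...,2]>35,10))
for n,box in(("cup",(280,325,335,385)),("jar",(430,290,480,350))):
    x0,y0,x1,y1=box;print(n,np.abs(a["pixels"][y0:y1,x0:x1].astype(int)-a0["pixels"][y0:y1,x0:x1]).mean())
E
```

```text
scoop handle scene now [[220, 315, 20, 26, 376]] white [[201, 268, 53, 65, 1786], [210, 335, 55, 10, 157]]
scoop handle scene then [[219, 312, 20, 26, 381]] white [[202, 265, 51, 64, 1565], [209, 332, 56, 13, 320]]
side now [[287, 170, 6, 13, 58], [314, 170, 16, 29, 205], [270, 181, 35, 35, 243], [270, 233, 47, 2, 58]] white [[284, 203, 40, 14, 243], [326, 206, 9, 15, 109]]
side then [[316, 170, 14, 29, 166], [270, 181, 35, 35, 243], [270, 233, 48, 2, 55]] white [[313, 205, 13, 13, 99], [293, 210, 18, 7, 69], [325, 214, 10, 14, 98]]
proj exp handle [[228.34  319.687]] [[281.697 197.263]]
nuts [[273, 361, 8, 6, 40], [284, 364, 6, 9, 28], [286, 374, 8, 10, 35]]
cup 1.7624242424242424
jar 3.020111111111111
```

```bash
python3 -c "
from workcell import job
print(job.hand_in())"
```

```text
the job is handed in; nothing more can be done
None
```

The job is handed in with everything done: tare zeroed, all 3 nutmegs in the bowl, scoop and rake upright on the board, and all six sticks in tight parallel rows along the front wall. Along the way, the scoop slipped from the grip once near the bowl; I picked it up again with no nutmegs lost.

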